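# Square a detector panel in its cassette tray and clamp it

### The job

The X-ray detector panel lies askew in the cassette tray. Bring its corner up to the brass stop pin and, with that corner bearing on the pin, turn the panel by pushing the diagonally opposite corner until its long side lies flush along the aluminium rail; press it gently home there. Then slide the red-tabbed clamp up until it holds the panel snugly, let go, and leave the other things as they are.

Things in the scene. Friction and masses are not known exactly. Their poses are not given: they have to be found in the camera images.
- tray: White cassette tray, a board 360 (x) x 350 (y) x 8 mm fixed on the table; pin, rail and clamp belong to it. Origin under its centre at table height; turned about z only. 'Tray' positions below are in this frame. Its top, on which the panel lies and slides (friction coefficient about 0.5 to 0.7), is 8 mm above the origin.
- seat_corner (a point): The seat: the point on the tray's top where the panel's pin corner belongs, at tray (-75, 140) mm. The seated panel covers tray x from -75 to 105 and y from 10 to 140 mm, axes parallel to the tray's.
- rail: Fixed aluminium rail, 225 x 14 x 22 mm (22 high), along tray x; its seating face looks to tray -y and lies at tray y = 140 mm, from x = -97 to 128 mm. Origin on the seating face at tray (-75, 140), on the board.
- pin: Fixed upright brass stop pin, 12 mm diameter, 22 mm high; origin at the centre of its foot, tray (-81, 128) mm. The seated panel's short side touches it 12 mm from the rail.
- panel: Loose flat detector panel, black with a grey face and blue corner marks, 180 (x) x 130 (y) x 15 mm, 0.36 to 0.59 kg, too wide to grasp. Origin at the centre of its underside. Starts turned 0.3 to 0.44 rad clockwise (from above) from its seated direction, its pin corner 10 to 45 mm from the seat. Glass sensor inside: bring it to its stops slowly and keep every force on it below 25 N.
- pin_corner (a point): The panel's corner at panel (-90, 65) mm, half-way up its thickness; it belongs at the pin and rail.
- push_corner (a point): The diagonally opposite corner of the panel, at panel (90, -65) mm, half-way up. Pushed across the long side near this corner, the panel turns anticlockwise (from above) about the pin corner. Let the finger slip back along the side as it turns: dragged along towards +x, the panel leaves the pin. Sliding it takes 2 to 5 N; about 6 to 12 N presses it home.
- rail_corner (a point): The panel's corner at panel (90, 65) mm, half-way up; the other end of the long side that must lie along the rail.
- clamp (a joint): Sliding clamp: travel in m along tray +y, towards the panel. 0 is fully open (jaw face at tray y = -115 mm); starts at 0 to 0.015, meets a seated panel at about 0.125. It slides with about 4 N of friction, which adds to the 6 to 12 N that should press on the panel, and stays where it is left. Leave it back until the panel is seated.
- jaw: The clamp's black rubber jaw, 44 mm wide, fixed to the sliding clamp. Origin at the centre of its face (which looks to tray +y), 7.5 mm above the board, at tray x = -15 mm.
- clamp_tab (a point): Centre line of the back face (looks to tray -y) of the clamp's red upright tab, 44 mm behind the jaw's face, 32 mm above the board; the tab is 36 mm wide, 10 mm thick and rises from the clamp's foot to 45 mm above the board. Push here, or pinch the tab front to back.
- step_wedge: Small aluminium step wedge, 22 x 70 x 20 mm, lying on the tray near its far (tray +x) edge, at tray (159, 95) mm or so; leave it alone. Origin under its centre.
- scale_disc: Brass scale disc, 25 mm diameter, 8 mm thick, on the tray; leave it alone. Origin under its centre.
- disinfectant: Green disinfectant bottle, 64 mm diameter, 170 mm high; leave it alone. Origin under its centre.
- steel_bowl: Steel bowl, 100 mm across, 45 mm high; leave it alone. Origin under its centre.
- gel_jar: Blue jar with a white cap, 68 mm diameter, 60 mm high; leave it alone. Origin under its centre.
- paddle: Wooden positioning paddle, 280 mm long, blade 56 mm wide, 12 mm thick, flat on the table at its far edge; leave it alone. Origin under its middle.
- clipper: Grey hair clipper, about 180 x 45 x 36 mm; leave it alone. Origin under its centre.
- chip_scanner: Blue hand-held chip scanner with a ring head, about 230 x 98 x 26 mm; leave it alone. Origin under it, near its middle.
There are look-alikes about, which are no part of the job. Several things have the shape of the panel; the one meant has the colours described above.

How it is judged:
On the way, in this order (a step that is already met when the one before it is completed fails the run):
1. the panel, still askew, bears with its pin corner on the stop pin (contact force between panel and pin above 0.7 N and angle between the x axis of panel and the x axis of tray, either way round above 0.2 rad and horizontal distance between pin_corner and seat_corner below 0.022 m), for 0.02 s.
2. the panel, part turned, still bears on the stop pin while it is pushed near its diagonally opposite corner (contact force between panel and pin above 0.5 N and angle between the x axis of panel and the x axis of tray, either way round between 0.03 and 0.19 rad and horizontal distance between the grasp point and push_corner below 0.07 m and horizontal distance between pin_corner and seat_corner below 0.015 m), for 0.02 s.
3. the panel is square in the seat and pressed against the rail (over 3 N), the clamp still back (angle between the x axis of panel and the x axis of tray, either way round below 0.025 rad and y of each of pin_corner, rail_corner in the frame of rail above -0.004 m and x of pin_corner in the frame of rail below 0.004 m and contact force between panel and rail above 3 N and value of joint clamp below 0.06 m), for 0.3 s.
4. the clamp presses on the panel (over 3 N) (contact force between panel and jaw above 3 N), for 0.3 s.
At the end, for the whole second after the job is handed in: The panel lies flat in the tray at rest, square within 0.015 rad, its long side within 2.5 mm of the rail at both ends and its short side within 4 mm of the pin, with the clamp's face within 1.5 mm of its other long side and the robot clear (angle between the x axis of panel and the x axis of tray, either way round below 0.015 rad and y of each of pin_corner, rail_corner in the frame of rail above -0.0025 m and x of pin_corner in the frame of rail below 0.004 m and y of jaw in the frame of panel above -0.0665 m and linear speed of panel below 0.01 m/s and height (world z) of panel below 0.011 m); the robot touches nothing.
It fails at once if the fingers push the panel with more than 25 N (contact force between panel and the fingers above 25 N).
It fails at once if the panel is forced on the rail, the pin or the clamp with more than 25 N (contact force between panel and rail above 25 N or contact force between panel and pin above 25 N or contact force between panel and jaw above 25 N).
It fails at once if the panel is lifted or tipped (height (world z) of panel above 0.02 m or angle between panel's own z axis and vertical above 0.1 rad).
It fails at once if the clamp is closed before the panel is square (value of joint clamp above 0.06 m and angle between the x axis of panel and the x axis of tray, either way round above 0.06 rad).
It fails at once if other things are disturbed (distance of any of step_wedge, scale_disc from where it was at the start of the episode above 0.015 m or distance of any of disinfectant, steel_bowl, gel_jar, paddle, clipper, chip_scanner from where it was at the start of the episode above 0.02 m).
It also fails if it takes over 72 s, if anything falls off the work surface, if the arm or the gripper's body presses on something with over 40 N, if the wrist force passes 120 N, or if a joint passes its speed limit or range.

### The arm

A 6-joint arm with a two-finger parallel gripper is mounted at the origin on the work surface. World frame = base frame: x ahead of the robot, y to its left, z up, the work surface at z = 0. Lengths are in m, angles in rad, forces in N, time in s.
With the tool pointing down it reaches from about 0.3 to 0.875 m from the base axis. Payload 6.4 kg.
Tool frame: the origin (TCP) lies midway between the tips of the shut fingers; the grasp point (between the pads) lies 19 mm behind it; z points along the fingers, x is the direction in which the jaws open and shut, and the axes are right-handed (so a half turn about z gives the same grasp; the last joint's range is limited). The gripper opens to 88 mm and grips with 3 to 60 N. Pads are 18 mm wide; open, the fingers measure 123 mm over their backs; the gripper's body (75 mm by 187 mm) begins 45 mm behind the grasp point.
Start: joints at [-1.555, 0.181, 1.607, -0, 1.354, -0.206], TCP at [0.127, -0.561, 0.218] pointing down, gripper open.
Joint ranges: [-2.99, 2.99], [-0.89, 2.07], [0.3, 2.58], [-1.14, 4.28], [0, 2.63], [-3.12, 3.12]. Speed limits (rad/s): [2.57, 2.57, 3.01, 3.14, 3.14, 3.14].

### API

Orientations are given as a unit quaternion [w, x, y, z].
In Python, from station import r gives the robot as it stands. The module is installed in compiled form; this text tells all that it offers.
- The arm moves only by the shell command python3 -m pendant 'ROWS' [OPENING]. ROWS is JSON, a list of rows, each a list of 6 numbers: the shift along the world's x, y, z in m, then the turn, a rotation vector about the world's x, y, z in rad. A call has 1 to 12 rows; each row shifts and turns the commanded pose from where the row before left it; what a row does not reach is not made up. A row lasts 1/10 s, in which the tool goes at most 50 mm and 8.59 degrees, less where a joint would pass 70% of its speed; a pose out of reach is approached as far as the arm can. A call with a gripper value outside its range is refused whole. OPENING is the closure, from 0 (fully open) to 1 (shut), set as the call begins (- or left out, the last holds). The fingers move at their own pace and stop on an object; the grip force is fixed at half the most. Time passes only in rows, so rows that do not move let the fingers close. It gives the time, the measured TCP pose, the force and the opening at its end, in the units of the state.
- r.state(): the state, without advancing time (a new reading comes with each control period).
- r.grab_frame(name): name is "side" or "top"; returns a dict with "color" (384x512x3 uint8, red, green, blue), "z_map" (384x512 float32, m along the optical axis (not along the pixel's ray), 0 where there is no reading), "fx", "fy", "cx", "cy" (pixels), "k1" (the pictures are not rectified: a ray, as slopes to the right and down, at radius r is drawn at 1 + k1 r^2 times it, then the intrinsics apply), "T" (4x4, takes a point from camera to world coordinates). Camera axes: x right, y up, looking along -z (the intrinsics and any distortion apply to the point x, -y, -z); pixel columns grow to the right and rows downward; lengths in m; the calibration is good to about 2 mm. A picture is of the moment at which its call begins.
- r.job_done(): hands the job in, once; it reports no verdict.
The state is a dict: "clock": time; "joints": joint angles; "qvel": joint speeds; "effort": joint torques, N m; "tool_pos": TCP position; "orientation": TCP orientation; "force": force on the tool from outside, world axes, zero at the start; "ft_torque": the same for the moment, N m; "width": opening from 0.0 (shut) to 1.0 (fully open).
Only numpy, scipy, OpenCV 4.12 (cv2) and the standard library are available. Lean on these libraries where they do the work, as an engineer would, in place of code of your own. Each camera call takes 0.05 s, during which the arm holds its last target.

## Working session

There is one attempt and no reset: what is moved stays moved. The work goes in short steps, Python scripts to look and compute and a shell command to move; the robot and the scene stay as the last step left them, time stands still between calls to the robot, and variables do not carry over. Pictures are saved under pics/ and viewed, and the job is handed in when it is done.

```bash
mkdir -p pics; python3 - <<'E'
from station import r
import cv2,pickle
print(r.state())
for n in("top","side"):
    f=r.grab_frame(n); pickle.dump(f,open(n+'0.pkl','wb'))
    print(n,f['fx'],f['fy'],f['cx'],f['cy'],f['k1'],f['T'].tolist())
    cv2.imwrite(f'pics/{n}0.png',cv2.cvtColor(f['color'],cv2.COLOR_RGB2BGR))
E
```

```text
{'clock': 0.0, 'joints': array([-1.55529942e+00,  1.81540205e-01,  1.60797292e+00,  7.00074304e-06,
        1.35382472e+00, -2.06271796e-01]), 'qvel': array([ 3.03070937e-04, -5.78730546e-04, -6.18839349e-04,  3.76581894e-05,
        7.54807090e-05, -2.10484644e-03]), 'effort': array([-5.52534184e-04, -4.33868015e+01, -3.41853762e+01,  7.02019525e-02,
        3.84398759e-02, -1.39161598e-04]), 'tool_pos': array([ 0.12650054, -0.56033314,  0.21702761]), 'orientation': array([-6.75156089e-04,  7.81009905e-01, -6.24518027e-01, -5.52811496e-04]), 'force': array([ 1.12640218, -0.62089   , -0.13916247]), 'ft_torque': array([ 0.04239261,  0.01360245, -0.03495965]), 'width': 0.9947214994863408}
top 384.0362730775402 384.0362730775402 254.33095404304567 193.87800946032428 -0.009487633045237526 [[-0.011883306153647478, 0.993485028437183, -0.11334145449052724, 0.35432718660051876], [-0.9999228128745137, -0.01221779336475811, -0.0022569489175167817, -0.036581912518675555], [-0.003627027430126825, 0.11330588597449665, 0.9935535319626996, 1.3228416213914684], [0.0, 0.0, 0.0, 1.0]]
side 404.9862179171123 404.9862179171123 259.93483248747157 189.96199120422938 0.03612976866207058 [[-0.8641130177283223, 0.3761664108956023, -0.33437632079196766, 0.09581834985967977], [-0.503175856935545, -0.6310593681660451, 0.590405056590009, 0.7318377877823413], [0.011079241383412673, 0.6784267868855066, 0.7345844711444527, 0.9670939768581597], [0.0, 0.0, 0.0, 1.0]]
```

View pics/top0.png

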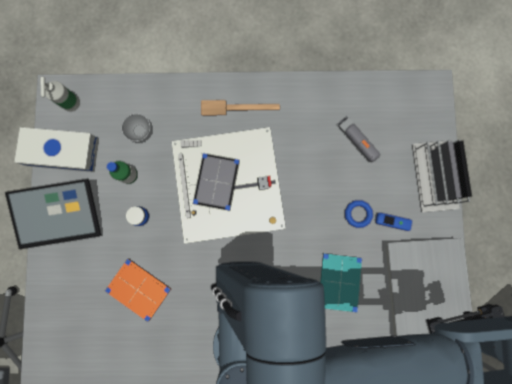

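View pics/side0.png

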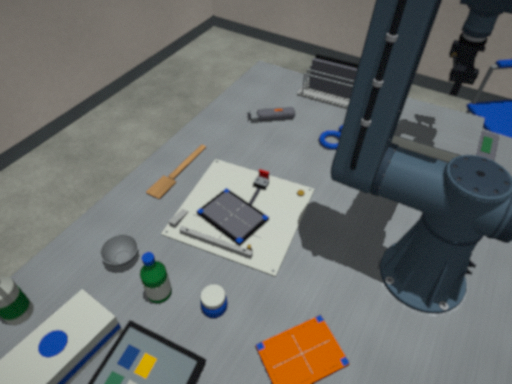

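The top view shows the white tray at about px (228,185). The rail is on its left side (col ~183), the brass pin near (193,213), the grey panel at (217,182) and the clamp tab at (265,183). The wedge is at (190,143) and the disc at (272,220). I'll zoom in and measure.

```bash
cat > h.py <<'E'
import numpy as np,cv2,pickle
def undist(f,u,v):
    # pixel -> slopes right, down
    x=(np.asarray(u,float)-f['cx'])/f['fx'];y=(np.asarray(v,float)-f['cy'])/f['fy']
    a,b=x.copy(),y.copy()
    for _ in range(10):
        s=1+f['k1']*(a*a+b*b);a=x/s;b=y/s
    return a,b
def atz(f,u,v,z):
    a,b=undist(f,u,v);T=f['T'];d=np.stack([a,-b,-np.ones_like(a)],-1)@T[:3,:3].T
    o=T[:3,3];return o+d*((z-o[2])/d[...,2])[...,None]
def dep(f,u,v):
    a,b=undist(f,u,v);z=f['z_map'][np.asarray(v).round().astype(int),np.asarray(u).round().astype(int)]
    return np.stack([a*z,-b*z,-z],-1)@f['T'][:3,:3].T+f['T'][:3,3]
def proj(f,P):
    c=(np.asarray(P)-f['T'][:3,3])@f['T'][:3,:3];x=c[...,0]/-c[...,2];y=-c[...,1]/-c[...,2]
    s=1+f['k1']*(x*x+y*y);return np.stack([f['cx']+f['fx']*x*s,f['cy']+f['fy']*y*s],-1)
def ortho(f,x0,x1,y0,y1,z,ppm=2000):
    # rectified map: image up=+x, left=+y
    xs=np.arange(x1,x0,-1/ppm);ys=np.arange(y1,y0,-1/ppm)
    Y,X=np.meshgrid(ys,xs);p=proj(f,np.stack([X,Y,np.full_like(X,z)],-1)).astype(np.float32)
    return cv2.cvtColor(cv2.remap(f['color'],p[...,0],p[...,1],cv2.INTER_CUBIC),cv2.COLOR_RGB2BGR)
E
python3 - <<'E'
from h import *
t=pickle.load(open('top0.pkl','rb'));s=pickle.load(open('side0.pkl','rb'))
for n,u,v in [('trayTR',268,130),('trayBL',188,238),('panel',217,185),('table',300,180),('wedge',190,143),('rail',183,185)]:
    print(n,dep(t,np.array(float(u)),np.array(float(v))))
for n,f in(('t',t),('s',s)):
    im=ortho(f,0.14,0.54,-0.16,0.26,0.008,1400); print(im.shape); cv2.imwrite(f'pics/o{n}.png',im)
E
```

```text
trayTR [ 0.72885543 -0.08420472  0.01053339]
trayBL [0.35590246 0.19379299 0.00938169]
panel [0.5349623  0.09374813 0.02118234]
table [ 5.51914571e-01 -1.93105884e-01 -1.84080575e-04]
wedge [0.68226149 0.18673702 0.02452448]
rail [0.53560051 0.20912446 0.02698292]
(560, 588, 3)
(560, 588, 3)
```

```bash
python3 - <<'E'
from h import *
t=pickle.load(open('top0.pkl','rb'));s=pickle.load(open('side0.pkl','rb'))
for n,f in(('t',t),('s',s)):
    im=ortho(f,0.33,0.76,-0.15,0.27,0.023 ,1380)
    for k in range(5):
        x=int((0.27-(-0.1+0.1*k))*1380); cv2.putText(im,f'y{-0.1+0.1*k:.1f}',(x,10),0,.35,(0,0,255))
        cv2.line(im,(x,12),(x,20),(0,0,255))
        y=int((0.76-(0.4+0.1*k))*1380); cv2.putText(im,f'x{0.4+.1*k:.1f}',(0,y),0,.35,(0,0,255))
    cv2.imwrite(f'pics/p{n}.png',im)
E
```

```text
(no output)
```

View pics/pt.png

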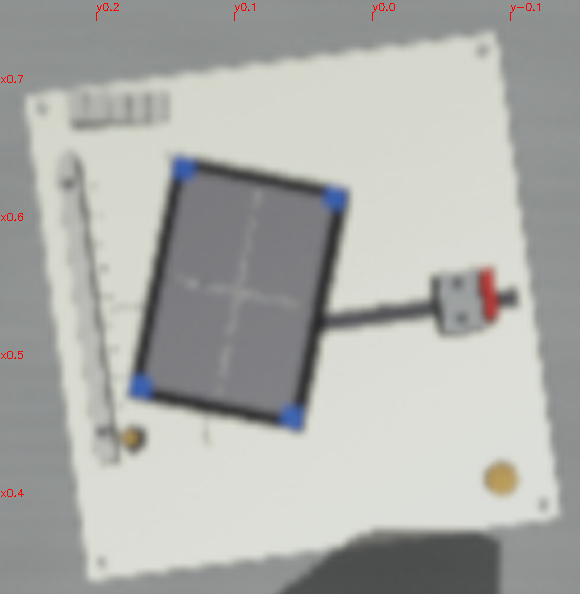

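View pics/ps.png

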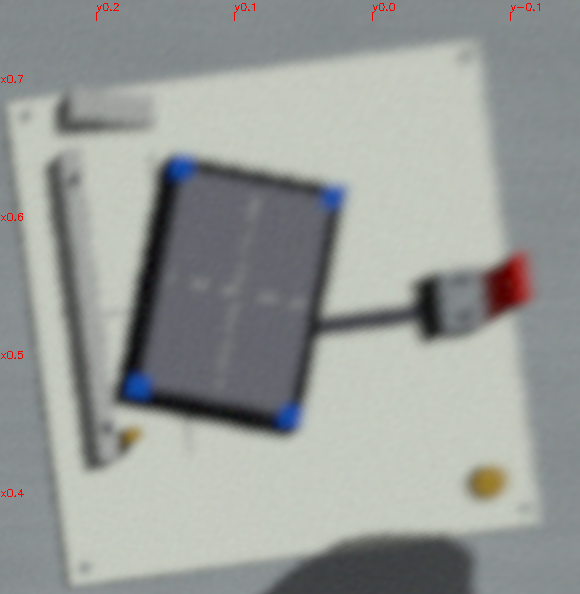

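```bash
cat > fit.py <<'E'
from h import *
from scipy.optimize import minimize
S=4
def hullpts(f,p,hx,hy,z0,z1):
    c,s=np.cos(p[2]),np.sin(p[2])
    P=[[p[0]+c*a*hx-s*b*hy,p[1]+s*a*hx+c*b*hy,z] for a in(-1,1) for b in(-1,1) for z in(z0,z1)]
    return cv2.convexHull(proj(f,np.array(P)).astype(np.float32))[:,0]
def iou(h1,h2):
    a,_=cv2.intersectConvexConvex(h1.astype(np.float32),h2.astype(np.float32));A=cv2.contourArea(h1)+cv2.contourArea(h2)
    return a/(A-a)
def maskhull(f,kind,c):
    u,v,w,h=c
    im=f['color'][v:v+h,u:u+w]; im=cv2.resize(im,None,fx=S,fy=S,interpolation=cv2.INTER_CUBIC).astype(int)
    R,G,B=im[...,0],im[...,1],im[...,2]
    if kind=='tray': m=(im.min(-1)>165)
    elif kind=='panel': m=(im.min(-1)<140)
    m=m.astype(np.uint8)
    cs,_=cv2.findContours(m,cv2.RETR_EXTERNAL,cv2.CHAIN_APPROX_NONE)
    return cs,u,v,m
def fullhull(c,u,v):
    h=cv2.convexHull(c)[:,0].astype(np.float32)
    return (h+0.5)/S-0.5+np.array([u,v],np.float32)
def fit(fs,hs,p0,hx,hy,z0,z1):
    fun=lambda p:-sum(iou(hullpts(f,p,hx,hy,z0,z1),h) for f,h in zip(fs,hs))
    r=minimize(fun,p0,method='Nelder-Mead',options=dict(initial_simplex=[p0,np.add(p0,[.01,0,0]),np.add(p0,[0,.01,0]),np.add(p0,[0,0,.08])],xatol=1e-5,fatol=1e-6,maxiter=600))
    return r.x,-r.fun/len(fs)
E
python3 - <<'E'
from fit import *
t=pickle.load(open('top0.pkl','rb'));s=pickle.load(open('side0.pkl','rb'))
for k,sz,p0,z in(('tray',(.18,.175),(.545,.06,.1),(0.004,.008)),('panel',(.09,.065),(.545,.1,-.2),(.008,.023))):
    H=[]
    for n,f in(('t',t),('s',s)):
        if k=='tray':
            R=(165,120,130,130) if n=='t' else (150,150,180,140)
        else: R=(190,145,55,72) if n=='t' else (192,183,82,64)
        cs,u,v,m=maskhull(f,k,R); c=max(cs,key=cv2.contourArea); h=fullhull(c,u,v);H.append(h)
        im=cv2.resize(f['color'][R[1]:R[1]+R[3],R[0]:R[0]+R[2]],None,fx=4,fy=4)[...,::-1].copy();cv2.drawContours(im,[c],-1,(0,0,255),1);cv2.imwrite(f'pics/m_{k}{n}.png',im)
    for i,fs in enumerate(([t],[s],[t,s])):
        print(k,fit(fs,[H,H[1:],H][i],p0,*sz,*z))
E
```

```text
tray (array([0.53846318, 0.05955709, 0.13271011]), np.float64(0.9818819471494876))
tray (array([0.54215725, 0.05790223, 0.13163982]), np.float64(0.9880349176684398))
tray (array([0.54163525, 0.05793662, 0.13247446]), np.float64(0.984051707670925))
panel (array([ 0.54803275,  0.0972851 , -0.18916089]), np.float64(0.8854788921824679))
panel (array([ 0.54875354,  0.10118842, -0.1921538 ]), np.float64(0.7384883659948636))
panel (array([ 0.54808553,  0.09746716, -0.190285  ]), np.float64(0.8100376599605263))
```

```bash
python3 - <<'E'
import cv2,numpy as np
a=[cv2.imread(f'pics/m_{n}.png') for n in('panelt','panels','trayt','trays')]
a=[cv2.copyMakeBorder(i,0,300-min(300,i.shape[0]),0,400-min(400,i.shape[1]),0)[:300,:400] if i.shape[0]<=300 and i.shape[1]<=400 else cv2.resize(i,(400,300)) for i in a]
cv2.imwrite('pics/m.png',np.vstack([np.hstack(a[:2]),np.hstack(a[2:])]))
E
```

```text
(no output)
```

View pics/m.png

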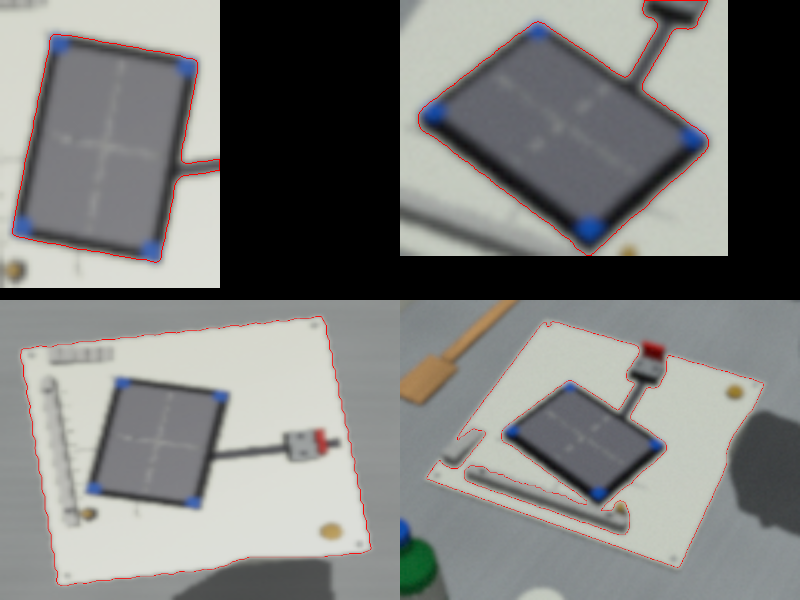

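```bash
cat >> fit.py <<'E'
def panel_fit(t,s,p0,Rt=(186,140,62,80),Rs=(188,180,92,68),which='ts'):
    H=[];F=[]
    for n,f in(('t',t),('s',s)):
        if n not in which: continue
        R=Rt if n=='t' else Rs
        cs,u,v,m=maskhull(f,'panel',R)
        m=cv2.morphologyEx(m,cv2.MORPH_OPEN,cv2.getStructuringElement(cv2.MORPH_ELLIPSE,(37,37)),borderType=cv2.BORDER_CONSTANT,borderValue=0)
        cs,_=cv2.findContours(m,cv2.RETR_EXTERNAL,cv2.CHAIN_APPROX_NONE)
        c=max(cs,key=cv2.contourArea);H.append(fullhull(c,u,v));F.append(f)
    out=[fit([f],[h],p0,.09,.065,.008,.023) for f,h in zip(F,H)]
    if len(F)>1: out.append(fit(F,H,p0,.09,.065,.008,.023))
    return out
TR=(0.5413,0.0580,0.1324)
def t2w(x,y,TR=TR):
    c,s=np.cos(TR[2]),np.sin(TR[2]);return np.array([TR[0]+c*x-s*y,TR[1]+s*x+c*y])
def w2t(x,y,TR=TR):
    c,s=np.cos(TR[2]),np.sin(TR[2]);dx,dy=x-TR[0],y-TR[1];return np.array([c*dx+s*dy,-s*dx+c*dy])
def overlay(f,TR,pan=None,clamp=None,R=(165,120,130,130),S=6,out=None):
    im=cv2.resize(f['color'][R[1]:R[1]+R[3],R[0]:R[0]+R[2]],None,fx=S,fy=S,interpolation=cv2.INTER_CUBIC)[...,::-1].copy()
    def poly(P,col,cl=True):
        q=(proj(f,np.array(P))-np.array(R[:2])+.5)*S-.5
        cv2.polylines(im,[q.round().astype(int)],cl,col,1)
    def box(x0,x1,y0,y1,z): return [[*t2w(a,b,TR),z] for a,b in((x0,y0),(x1,y0),(x1,y1),(x0,y1))]
    poly(box(-.18,.18,-.175,.175,.008),(0,0,255))
    poly(box(-.097,.128,.14,.154,.030),(0,255,0)); poly(box(-.097,.128,.14,.154,.008),(0,160,0))
    poly([[*t2w(-.081+.006*np.cos(a),.128+.006*np.sin(a),TR),.030] for a in np.linspace(0,6.28,20)],(255,0,255))
    if clamp is not None:
        yb=-.115+clamp-.044
        poly([[*t2w(-.015-.018,yb,TR),.053],[*t2w(.003,yb,TR),.053],[*t2w(.003,yb+.01,TR),.053],[*t2w(-.033,yb+.01,TR),.053]],(255,255,0))
        poly([[*t2w(-.037,yb+.044,TR),.0155],[*t2w(.007,yb+.044,TR),.0155]],(255,255,0))
    if pan is not None:
        c,s=np.cos(pan[2]),np.sin(pan[2])
        for z in(.008,.023): poly([[pan[0]+c*a-s*b,pan[1]+s*a+c*b,z] for a,b in((-.09,-.065),(.09,-.065),(.09,.065),(-.09,.065))],(0,200,255))
    cv2.imwrite(out,im[:600,:800])
def corners(p,TR=TR):
    c,s=np.cos(p[2]),np.sin(p[2])
    return {n:w2t(p[0]+c*a-s*b,p[1]+s*a+c*b,TR) for n,a,b in(('pin',-.09,.065),('push',.09,-.065),('rail',.09,.065),('mm',-.09,-.065))}
E
python3 - <<'E'
from fit import *
t=pickle.load(open('top0.pkl','rb'));s=pickle.load(open('side0.pkl','rb'))
o=panel_fit(t,s,(.545,.1,-.2))
for q in o: print(q, {k:(v*1000).round(1).tolist() for k,v in corners(q[0]).items()})
overlay(t,TR,o[2][0],.010,R=(168,122,120,124),S=4,out='pics/ovt.png')
overlay(s,TR,o[2][0],.010,R=(155,152,165,130),S=4,out='pics/ovs.png')
E
```

```text
(array([ 0.54821634,  0.09741255, -0.1952005 ]), np.float64(0.9725066752778904)) {'pin': [-52.2, 128.7], 'push': [76.4, -52.3], 'rail': [118.2, 70.7], 'mm': [-94.1, 5.6]}
(array([ 0.54889522,  0.10052376, -0.19526087]), np.float64(0.9733866249975028)) {'pin': [-51.2, 131.7], 'push': [77.4, -49.4], 'rail': [119.3, 73.7], 'mm': [-93.0, 8.6]}
(array([ 0.54829479,  0.09772398, -0.19439918]), np.float64(0.9671645865197883)) {'pin': [-52.2, 128.9], 'push': [76.5, -52.0], 'rail': [118.3, 71.1], 'mm': [-93.9, 5.8]}
```

View pics/ovt.png

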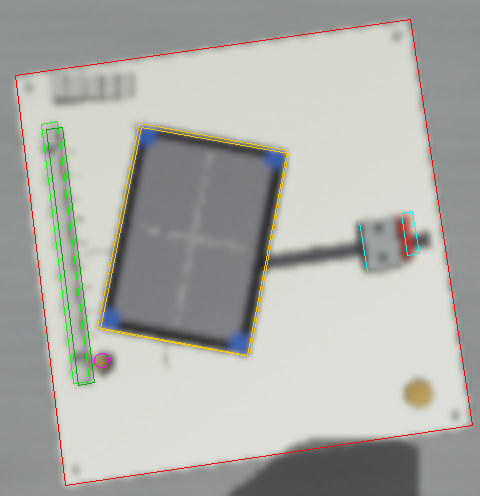

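View pics/ovs.png

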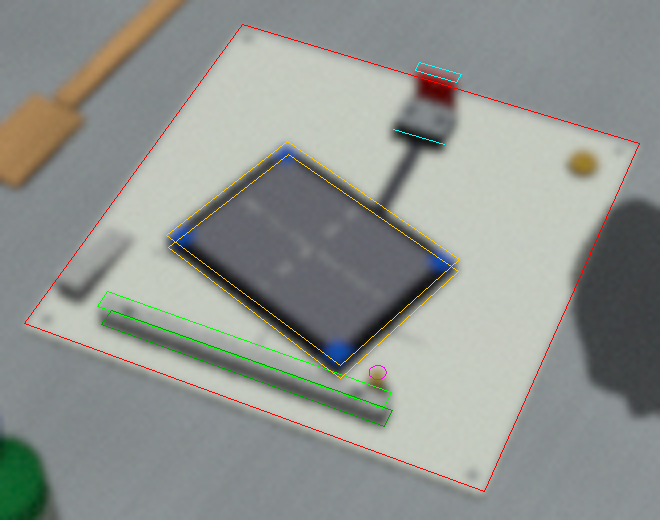

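Both views give panel corners consistent to about 3 mm. The panel is turned −0.327 rad relative to the tray, with its pin corner at tray (−52,129). That fits the limits stated in the task. I'll move over the panel's +x side with the fingers shut and aligned to the panel.

```bash
python3 -m pendant '[[0.0264,0.0322,0,0,0,-0.042],[0.0264,0.0322,0,0,0,-0.042],[0.0264,0.0322,0,0,0,-0.042],[0.0264,0.0322,0,0,0,-0.042],[0.0264,0.0322,0,0,0,-0.042],[0.0264,0.0322,0,0,0,-0.042],[0.0264,0.0322,0,0,0,-0.042],[0.0264,0.0322,0,0,0,-0.042],[0.0264,0.0322,0,0,0,-0.042],[0.0264,0.0322,0,0,0,-0.042]]' 1
python3 -m pendant '[[0.0264,0.0322,0,0,0,0],[0.0264,0.0322,0,0,0,0],[0.0264,0.0322,0,0,0,0],[0.0264,0.0322,0,0,0,0],[0.0264,0.0322,0,0,0,0],[0.0264,0.0322,0,0,0,0],[0.0264,0.0322,0,0,0,0],[0.0264,0.0322,0,0,0,0],[0.0264,0.0322,0,0,0,0],[0.0264,0.0322,0,0,0,0],[0,0,0,0,0,0],[0,0,0,0,0,0]]'
```

```text
clock: 1.1
tool_pos: [0.3912, -0.2373, 0.2178]
orientation: [-0.0, -0.633, 0.774, 0.0]
force: [0.2, -0.4, -0.1]
width: 0.115
clock: 2.3
tool_pos: [0.6541, 0.0838, 0.2167]
orientation: [-0.001, -0.634, 0.773, 0.001]
force: [-1.7, -0.7, -0.6]
width: 0.006
```

```bash
python3 -m pendant '[[0.008,-0.001,-0.04,0,0,0],[0,0,-0.045,0,0,0],[0,0,-0.045,0,0,0],[0,0,-0.02,0,0,0],[0,0,0,0,0,0]]'
python3 - <<'E'
from station import r
from h import *
for n in("top","side"):
    f=r.grab_frame(n); pickle.dump(f,open(n+'1.pkl','wb'))
t=pickle.load(open('top1.pkl','rb'));s=pickle.load(open('side1.pkl','rb'))
a=t['color'][110:260,150:320];b=s['color'][140:290,140:330]
cv2.imwrite('pics/v1.png',np.hstack([cv2.resize(a,(400,353)),cv2.resize(b,(400,353))])[...,::-1])
E
```

```text
clock: 2.8
tool_pos: [0.6585, 0.0807, 0.0635]
orientation: [-0.003, -0.633, 0.774, 0.003]
force: [0.0, 1.0, 0.4]
width: 0.004
```

View pics/v1.png

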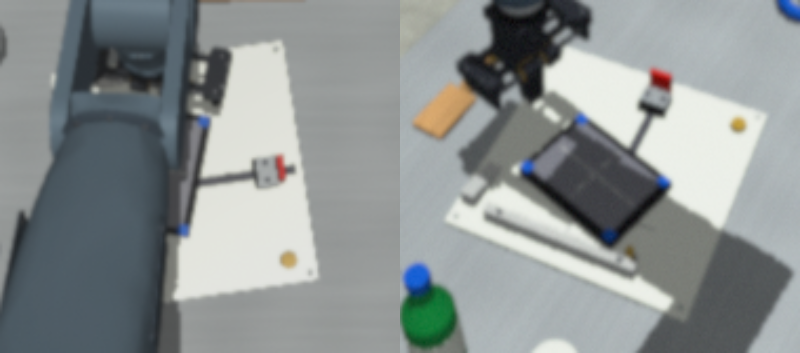

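The side view shows the shut fingers just beyond the panel's far (+x) side, near px (535,95). They clear the wedge at (473,188). Descending.

```bash
python3 -m pendant '[[0,0,-0.02,0,0,0],[0,0,-0.02,0,0,0],[0,0,-0.008,0,0,0],[0,0,0,0,0,0],[0,0,0,0,0,0]]'; python3 -m pendant '[[0,0,0,0,0,0],[0,0,0,0,0,0]]'
```

```text
clock: 3.4
tool_pos: [0.6637, 0.0819, 0.0218]
orientation: [0.001, -0.634, 0.774, -0.001]
force: [0.3, 0.6, 0.0]
width: 0.002
clock: 3.6
tool_pos: [0.6634, 0.0821, 0.0212]
orientation: [0.001, -0.634, 0.774, -0.001]
force: [0.5, -0.0, -0.2]
width: 0.005
```

```bash
python3 -m pendant '[[0,0,-0.007,0,0,0],[-0.005,0.001,0,0,0,0],[-0.005,0.001,0,0,0,0],[0,0,0,0,0,0]]'; python3 -m pendant '[[-0.002,0.0004,0,0,0,0],[-0.002,0.0004,0,0,0,0],[-0.002,0.0004,0,0,0,0],[0,0,0,0,0,0]]';python3 -m pendant '[[-0.002,0.0004,0,0,0,0],[-0.002,0.0004,0,0,0,0],[0,0,0,0,0,0]]'
```

```text
clock: 4.0
tool_pos: [0.6514, 0.0844, 0.0125]
orientation: [-0.0, -0.634, 0.774, 0.0]
force: [0.1, 0.9, -0.3]
width: 0.003
clock: 4.4
tool_pos: [0.6462, 0.0854, 0.0129]
orientation: [-0.0, -0.634, 0.774, 0.0]
force: [-0.2, -0.7, -0.4]
width: 0.004
clock: 4.7
tool_pos: [0.6422, 0.0861, 0.0128]
orientation: [-0.0, -0.634, 0.774, 0.0]
force: [0.4, -0.7, 0.5]
width: 0.004
```

```bash
for i in 1 2; do python3 -m pendant '[[-0.002,0.0004,0,0,0,0],[-0.002,0.0004,0,0,0,0],[0,0,0,0,0,0]]'; done
```

```text
clock: 5.0
tool_pos: [0.6381, 0.087, 0.0128]
orientation: [-0.0, -0.634, 0.774, 0.0]
force: [0.0, 0.7, -0.1]
width: 0.004
clock: 5.3
tool_pos: [0.6342, 0.0878, 0.0129]
orientation: [-0.0, -0.634, 0.774, 0.0]
force: [0.1, -1.0, -0.6]
width: 0.006
```

```bash
cat > look.py <<'E'
import sys
from station import r
from fit import *
k=sys.argv[1]
t=r.grab_frame('top');s=r.grab_frame('side')
pickle.dump(t,open(f'top{k}.pkl','wb'));pickle.dump(s,open(f'side{k}.pkl','wb'))
a=t['color'][120:250,165:295];b=s['color'][150:290,150:330]
cv2.imwrite(f'pics/v{k}.png',np.hstack([cv2.resize(a,(380,380),interpolation=cv2.INTER_CUBIC),cv2.resize(b,(420,327),interpolation=cv2.INTER_CUBIC) if 0 else cv2.copyMakeBorder(cv2.resize(b,(420,327),interpolation=cv2.INTER_CUBIC),0,53,0,0,0)])[...,::-1])
E
python3 look.py 2
```

```text
(no output)
```

View pics/v2.png

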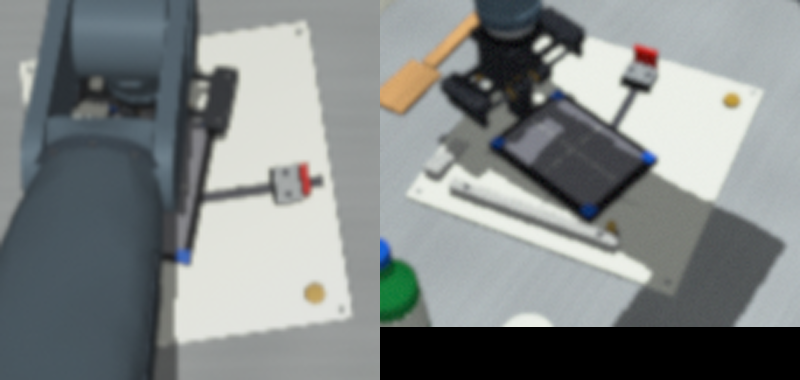

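```bash
cat > blue.py <<'E'
from fit import *
def blobs(f,R):
    u,v,w,h=R
    im=cv2.resize(f['color'][v:v+h,u:u+w],None,fx=4,fy=4,interpolation=cv2.INTER_CUBIC)
    hs=cv2.cvtColor(im,cv2.COLOR_RGB2HSV)
    m=((hs[...,0]>105)&(hs[...,0]<125)&(hs[...,1]>140)&(hs[...,2]>60)).astype(np.uint8)
    n,l,st,c=cv2.connectedComponentsWithStats(m)
    out=[((c[i]+.5)/4-.5+np.array([u,v]),st[i,4]) for i in range(1,n) if st[i,4]>60]
    return [(o,a,atz(f,o[0],o[1],.023)[:2]) for o,a in out]
RT=(170,130,95,105);RS=(185,170,100,85)
def kabsch(A,B):
    a,b=A.mean(0),B.mean(0);H=(A-a).T@(B-b);th=np.arctan2(H[0,1]-H[1,0],H[0,0]+H[1,1])
    c,s=np.cos(th),np.sin(th);t=b-np.array([[c,-s],[s,c]])@a;return t[0],t[1],th
# mark centre distance: assume symmetric +-(90-d),(65-d)
def pose(f,R,p0,d,off=(0,0)):
    M=np.array([(sx*(.09-d),sy*(.065-d)) for sx in(-1,1) for sy in(-1,1)])
    c,s=np.cos(p0[2]),np.sin(p0[2]);W=M@np.array([[c,s],[-s,c]])+p0[:2]
    A=[];B=[]
    for o,a,w in blobs(f,R):
        e=np.linalg.norm(W-w,axis=1);i=e.argmin()
        if e[i]<.03: A.append(M[i]);B.append(w)
    A,B=np.array(A),np.array(B)-np.array(off)
    p=kabsch(A,B);c,s=np.cos(p[2]),np.sin(p[2])
    res=np.abs(A@np.array([[c,s],[-s,c]])+np.array(p[:2])-B).max()
    return np.array(p),len(A),res
E
python3 - <<'E'
from blue import *
for n,R in(('top0',RT),('side0',RS),('side1',RS),('side2',RS)):
    f=pickle.load(open(n+'.pkl','rb'))
    b=blobs(f,R)
    print(n,[(o.round(1).tolist(),int(a),w.round(4).tolist()) for o,a,w in b])
    print(pose(f,R,(.548,.098,-.195),.007))
E
```

```text
top0 [([204.5, 155.7], 153, [0.6373, 0.1367]), ([236.2, 161.5], 153, [0.6156, 0.0275]), ([195.3, 201.2], 173, [0.4801, 0.1676]), ([227.3, 207.1], 171, [0.4584, 0.0585])]
(array([ 0.5478254 ,  0.09756468, -0.19505359]), 4, np.float64(0.003250199616732452))
side0 [([226.0, 190.6], 143, [0.6164, 0.0304]), ([200.3, 211.1], 327, [0.6365, 0.1404]), ([264.4, 217.5], 324, [0.4578, 0.0629]), ([239.0, 239.9], 620, [0.4794, 0.1708])]
(array([ 0.54750922,  0.10112773, -0.19418832]), 4, np.float64(0.003655086831096943))
side1 [([225.6, 190.4], 188, [0.6181, 0.0302]), ([200.2, 210.9], 387, [0.6372, 0.1399]), ([264.3, 217.4], 312, [0.4583, 0.0627]), ([239.0, 239.7], 464, [0.4797, 0.1701])]
(array([ 0.5483262 ,  0.10071517, -0.19155942]), 4, np.float64(0.0036952255199729223))
side2 [([225.8, 190.6], 132, [0.6172, 0.0306]), ([200.2, 210.8], 275, [0.6374, 0.1394]), ([264.3, 217.5], 330, [0.4579, 0.0632]), ([239.0, 239.7], 462, [0.4798, 0.1701])]
(array([ 0.54810583,  0.10081285, -0.19574229]), 4, np.float64(0.0037792792526678554))
```

```bash
python3 - <<'E'
from blue import *
f=pickle.load(open('side2.pkl','rb'))
R=(170,145,100,75)
im=cv2.resize(f['color'][R[1]:R[1]+R[3],R[0]:R[0]+R[2]],None,fx=8,fy=8,interpolation=cv2.INTER_CUBIC)[...,::-1].copy()
im=np.clip(im.astype(float)*2,0,255).astype(np.uint8)
for P,c in(((.6342,.0878,.0129),(0,0,255)),((.6342,.0878,.0319),(0,255,0))):
    q=(proj(f,np.array(P))-R[:2]+.5)*8;cv2.circle(im,tuple(q.astype(int).tolist()),4,c,-1);print(q)
cv2.imwrite('pics/z2.png',im)
E
```

```text
[333.483638   462.40546915]
[329.6697633 430.0070513]
```

View pics/z2.png

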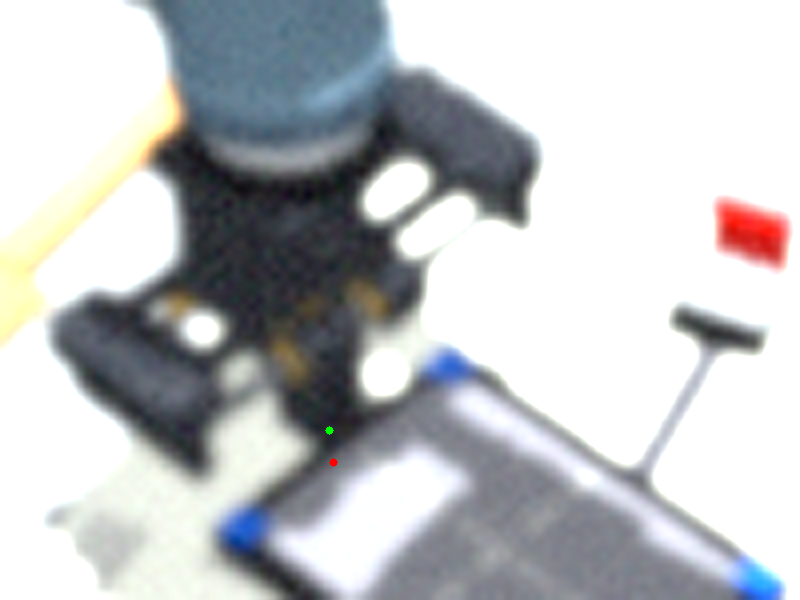

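```bash
python3 -m pendant '[[-0.002,0.0004,0,0,0,0],[-0.002,0.0004,0,0,0,0]]';  python3 -m pendant '[[-0.002,0.0004,0,0,0,0],[-0.002,0.0004,0,0,0,0]]'; python3 - <<'E'
from blue import *
from station import r
f=r.grab_frame('side');print(pose(f,RS,(.548,.098,-.195),.01)); print(r.state()['force'],r.state()['tool_pos'])
E
```

```text
clock: 5.6
tool_pos: [0.6304, 0.0885, 0.0129]
orientation: [0.0, -0.634, 0.774, -0.0]
force: [-0.3, -0.0, -0.4]
width: 0.006
clock: 5.8
tool_pos: [0.6263, 0.0893, 0.0129]
orientation: [-0.0, -0.634, 0.774, 0.0]
force: [-0.7, -0.1, -0.4]
width: 0.008
(array([ 0.54791932,  0.10078287, -0.19711155]), 4, np.float64(0.001315158000973593))
[-0.31712833  0.68144379 -0.11826999] [0.62595924 0.08942816 0.01284537]
```

```bash
python3 - <<'E'
from blue import *
from station import r
f=r.grab_frame('side')
R=(190,165,70,52)
im=cv2.resize(f['color'][R[1]:R[1]+R[3],R[0]:R[0]+R[2]],None,fx=11,fy=11,interpolation=cv2.INTER_CUBIC)[...,::-1].copy()
im=np.clip(im.astype(float)*2,0,255).astype(np.uint8)
for P,c in(((.6262,.0894,.0129),(0,0,255)),):
    q=(proj(f,np.array(P))-R[:2]+.5)*11;cv2.circle(im,tuple(q.astype(int).tolist()),4,c,-1);print(q)
cv2.imwrite('pics/z3.png',im)
E
```

```text
[258.66081746 430.43842921]
```

View pics/z3.png

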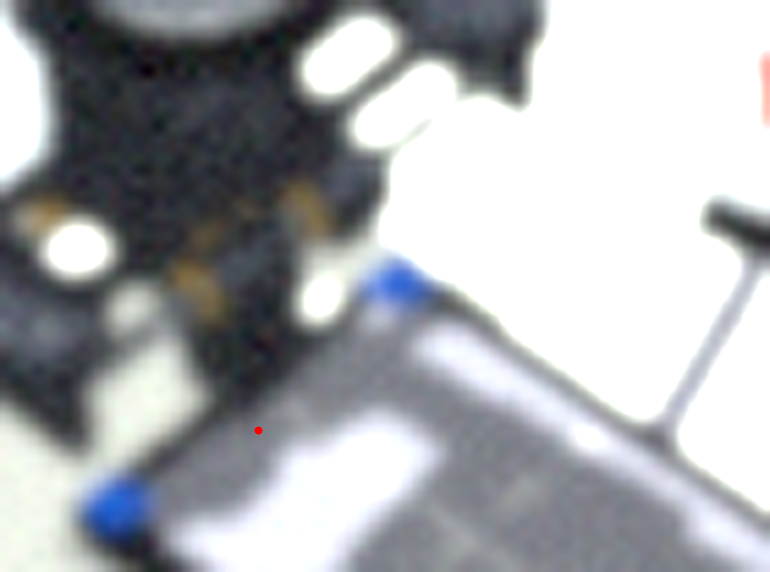

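The fingers are behind the panel edge, near px (230,390), but the reported TCP projects about 12 mm onto the panel. So the reported tool position is offset from what the cameras show. I'll approach by contact and measure the offset there.

```bash
cat > chk.py <<'E'
from blue import *
from station import r
import sys
w=sys.argv[1] if len(sys.argv)>1 else 's'
for n,R in (('side',RS),('top',RT)):
    if n[0] not in w: continue
    f=r.grab_frame(n)
    # biases: combine so that both views agree with each other in frame 0
    p,k,res=pose(f,R,np.array(eval(sys.argv[2])) if len(sys.argv)>2 else (.548,.098,-.195),.01)
    print(n,p.round(4),k,round(res,4),'rel',round(p[2]-TR[2],4),{a:(b*1000).round(1).tolist() for a,b in corners(p).items()})
s=r.state();print(s['clock'],'F',s['force'].round(1),'tcp',s['tool_pos'].round(4),'tray',(w2t(*s['tool_pos'][:2])*1000).round(1))
E
python3 -m pendant '[[-0.0015,0.0003,0,0,0,0],[-0.0015,0.0003,0,0,0,0]]'; python3 chk.py;python3 -m pendant '[[-0.0015,0.0003,0,0,0,0],[-0.0015,0.0003,0,0,0,0]]'; python3 chk.py
```

```text
clock: 6.1
tool_pos: [0.6235, 0.0899, 0.0129]
orientation: [0.0, -0.634, 0.774, -0.0]
force: [0.7, 0.6, 1.2]
width: 0.005
side [ 0.548   0.1007 -0.198 ] 4 0.0014 rel -0.3304 {'pin': [-51.8, 132.1], 'push': [76.3, -49.2], 'rail': [118.5, 73.7], 'mm': [-94.0, 9.2]}
6.15 F [-0.   0.3 -0. ] tcp [0.6232 0.09   0.0129] tray [85.4 20.9]
clock: 6.35
tool_pos: [0.6204, 0.0905, 0.0129]
orientation: [0.0, -0.634, 0.774, -0.0]
force: [-0.3, 0.3, -0.2]
width: 0.005
side [ 0.548   0.1006 -0.1985] 4 0.0015 rel -0.3309 {'pin': [-51.7, 132.0], 'push': [76.3, -49.4], 'rail': [118.5, 73.5], 'mm': [-93.9, 9.1]}
6.4 F [-1.  -0.1 -0.1] tcp [0.6201 0.0906 0.0128] tray [82.4 21.9]
```

```bash
python3 - <<'E'
from blue import *
from station import r
f=r.grab_frame('side');pickle.dump(f,open('side4.pkl','wb'))
R=(150,120,130,100)
z=f['z_map']
vv,uu=np.mgrid[R[1]:R[1]+R[3],R[0]:R[0]+R[2]]
P=dep(f,uu.ravel().astype(float),vv.ravel().astype(float)).reshape(R[3],R[2],3)
im=cv2.resize(np.clip(f['color'][R[1]:R[1]+R[3],R[0]:R[0]+R[2]].astype(float)*2,0,255).astype(np.uint8),None,fx=6,fy=6,interpolation=cv2.INTER_CUBIC)[...,::-1]
cv2.imwrite('pics/z4.png',im)
for v in range(160,212,3):
    print(v,[ (u,(P[v-R[1],u-R[0]]*1000).round().astype(int).tolist()) for u in (202,207,211,215)])
E
```

```text
160 [(202, [614, 129, 236]), (207, [602, 123, 236]), (211, [592, 118, 237]), (215, [587, 109, 232])]
163 [(202, [616, 128, 222]), (207, [603, 124, 226]), (211, [595, 117, 224]), (215, [588, 108, 220])]
166 [(202, [622, 123, 205]), (207, [607, 120, 210]), (211, [599, 113, 207]), (215, [596, 100, 199])]
169 [(202, [621, 126, 196]), (207, [608, 120, 198]), (211, [598, 115, 198]), (215, [590, 108, 197])]
172 [(202, [618, 130, 190]), (207, [605, 125, 192]), (211, [596, 119, 192]), (215, [591, 109, 186])]
175 [(202, [616, 135, 183]), (207, [602, 131, 187]), (211, [594, 123, 185]), (215, [602, 95, 156])]
178 [(202, [618, 134, 170]), (207, [598, 137, 183]), (211, [608, 107, 151]), (215, [600, 99, 149])]
181 [(202, [620, 134, 157]), (207, [609, 125, 155]), (211, [604, 114, 148]), (215, [600, 101, 138])]
184 [(202, [624, 130, 139]), (207, [608, 127, 145]), (211, [605, 115, 136]), (215, [613, 86, 106])]
187 [(202, [616, 141, 142]), (207, [608, 129, 135]), (211, [606, 115, 123]), (215, [595, 111, 125])]
190 [(202, [611, 149, 139]), (207, [612, 126, 118]), (211, [600, 124, 122]), (215, [592, 116, 119])]
193 [(202, [685, 67, 7]), (207, [607, 133, 114]), (211, [599, 126, 111]), (215, [592, 117, 107])]
196 [(202, [610, 153, 119]), (207, [632, 106, 61]), (211, [615, 109, 74]), (215, [613, 92, 58])]
199 [(202, [669, 88, 9]), (207, [656, 80, 8]), (211, [616, 109, 59]), (215, [615, 91, 43])]
202 [(202, [663, 98, 8]), (207, [637, 104, 29]), (211, [619, 106, 41]), (215, [619, 88, 24])]
205 [(202, [654, 110, 10]), (207, [631, 112, 27]), (211, [621, 106, 26]), (215, [611, 100, 26])]
208 [(202, [639, 128, 23]), (207, [625, 122, 25]), (211, [614, 115, 25]), (215, [604, 109, 25])]
211 [(202, [632, 137, 23]), (207, [96, 732, 967]), (211, [608, 125, 25]), (215, [597, 120, 27])]
```

View pics/z4.png

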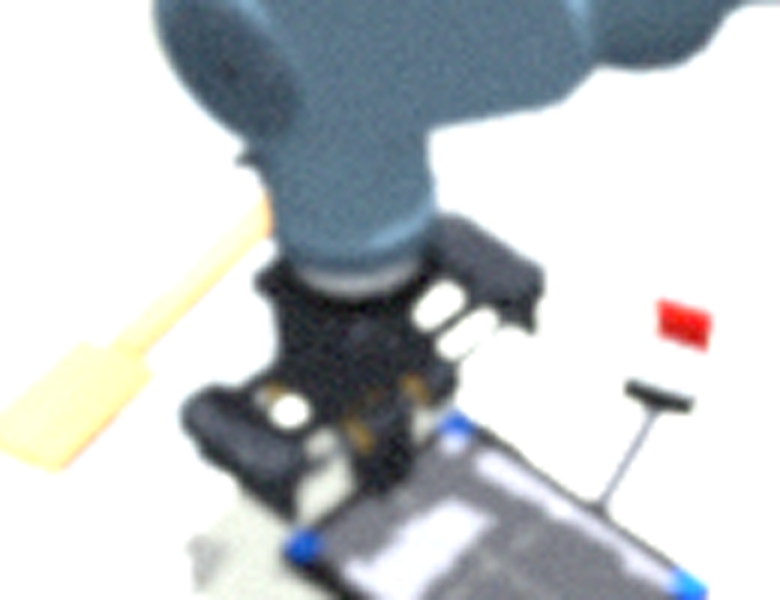

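```bash
python3 - <<'E'
from blue import *
f=pickle.load(open('side4.pkl','rb'))
for z in(.013,.025,.035,.045,.06): print(z,proj(f,np.array([.6201,.0906,z])))
E
python3 - <<'E'
from station import r
s=r.state(); print(s)
E
```

```text
0.013 [214.41768323 204.62481264]
0.025 [214.1393175  202.08088821]
0.035 [213.90422022 199.93335044]
0.045 [213.6662237  197.76022873]
0.06 [213.30367119 194.45153638]
{'clock': 6.45, 'joints': array([-4.41323945e-02,  5.37380408e-01,  1.59075639e+00, -1.79251564e-06,
        1.01373251e+00,  1.72482087e+00]), 'qvel': array([-0.00238771,  0.00236186, -0.00465066, -0.00109423, -0.00068217,
        0.00087368]), 'effort': array([-1.62215933e-03, -5.39502060e+01, -2.77859956e+01,  2.14722335e-03,
       -8.76603043e-02,  3.95687472e-03]), 'tool_pos': array([0.62022923, 0.09052432, 0.01286699]), 'orientation': array([-1.03546265e-04, -6.33694819e-01,  7.73583129e-01,  9.17284731e-05]), 'force': array([-0.32585167, -0.1517393 , -0.07339849]), 'ft_torque': array([ 0.04731281, -0.04074782,  0.03739908]), 'width': 0.005858511517196469}
```

The depth readings put the finger's lower end at about 30 mm height, so it may be hovering over the panel rather than beside it. I'll back out and find the tray surface by touch.

```bash
python3 -m pendant '[[0.015,-0.003,0,0,0,0],[0.015,-0.003,0,0,0,0],[0.015,-0.003,0,0,0,0],[0,0,0,0,0,0],[0,0,0,0,0,0]]'; python3 -m pendant '[[0,0,-0.001,0,0,0],[0,0,-0.001,0,0,0],[0,0,0,0,0,0]]';python3 -m pendant '[[0,0,-0.001,0,0,0],[0,0,-0.001,0,0,0],[0,0,0,0,0,0]]'
python3 - <<'E'
from blue import *
from station import r
f=r.grab_frame('side');pickle.dump(f,open('side5.pkl','wb'))
R=(150,130,130,100)
im=cv2.resize(np.clip(f['color'][R[1]:R[1]+R[3],R[0]:R[0]+R[2]].astype(float)*2,0,255).astype(np.uint8),None,fx=6,fy=6,interpolation=cv2.INTER_CUBIC)[...,::-1].copy()
for z in (.01,.03): 
  q=(proj(f,np.r_[r.state()['tool_pos'][:2],z])-R[:2]+.5)*6;cv2.circle(im,tuple(q.astype(int).tolist()),3,(0,0,255),-1)
cv2.imwrite('pics/z5.png',im)
E
```

```text
clock: 6.95
tool_pos: [0.665, 0.0815, 0.0126]
orientation: [-0.0, -0.634, 0.774, 0.0]
force: [-0.1, 0.3, 0.0]
width: 0.007
clock: 7.25
tool_pos: [0.6648, 0.0817, 0.0107]
orientation: [-0.0, -0.634, 0.774, 0.0]
force: [0.2, -0.0, -1.3]
width: 0.007
clock: 7.55
tool_pos: [0.6653, 0.0815, 0.0088]
orientation: [-0.0, -0.634, 0.774, 0.0]
force: [-0.5, 0.0, 0.8]
width: 0.008
```

View pics/z5.png

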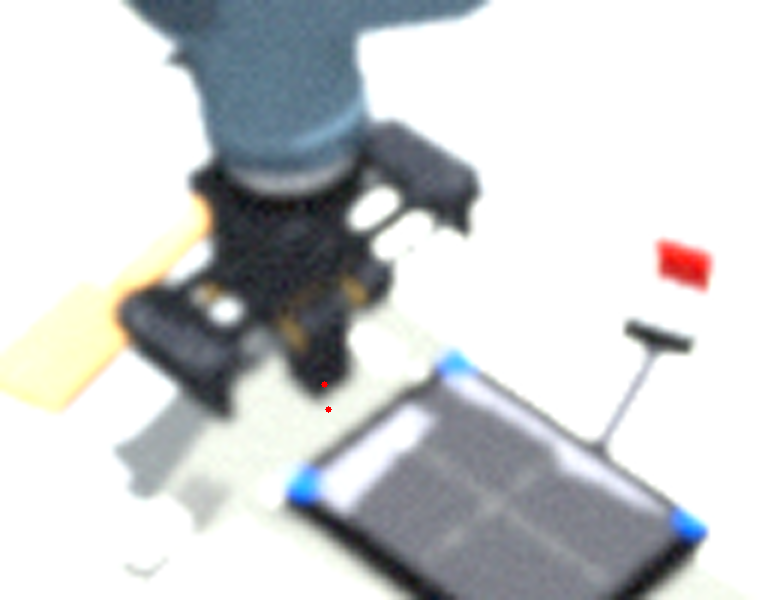

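The lower red dot, which is the reported TCP at (328,409), sits below the visible fingertip at (325,390). The true tip is therefore about 15–20 mm higher than reported. I'll descend gently until it touches.

```bash
for i in 1 2 3; do python3 -m pendant '[[0,0,-0.0015,0,0,0],[0,0,-0.0015,0,0,0],[0,0,0,0,0,0]]' | egrep 'pos|force'; done
```

```text
tool_pos: [0.6653, 0.0815, 0.0056]
force: [0.6, 0.8, -0.0]
tool_pos: [0.6653, 0.0815, 0.0026]
force: [-0.4, -0.4, 0.4]
tool_pos: [0.6653, 0.0815, -0.0004]
force: [-0.8, 1.0, -0.2]
```

```bash
for i in 1 2 3 4; do python3 -m pendant '[[0,0,-0.001,0,0,0],[0,0,-0.001,0,0,0],[0,0,0,0,0,0]]' | egrep 'pos|force'; done
```

```text
tool_pos: [0.6654, 0.0815, -0.0023]
force: [0.2, -0.4, 0.4]
tool_pos: [0.6653, 0.0815, -0.0043]
force: [0.7, -0.3, -0.1]
tool_pos: [0.6654, 0.0815, -0.0063]
force: [0.0, 0.1, 0.4]
tool_pos: [0.6654, 0.0815, -0.0083]
force: [0.3, 0.9, -0.5]
```

```bash
for i in 1 2 ; do python3 -m pendant '[[0,0,-0.0005,0,0,0],[0,0,-0.0005,0,0,0],[0,0,0,0,0,0]]' | egrep 'pos|force'; done
python3 - <<'E'
from blue import *
from station import r
f=r.grab_frame('side');pickle.dump(f,open('side6.pkl','wb'))
R=(180,165,65,50)
im=cv2.resize(np.clip(f['color'][R[1]:R[1]+R[3],R[0]:R[0]+R[2]].astype(float)*2,0,255).astype(np.uint8),None,fx=12,fy=12,interpolation=cv2.INTER_CUBIC)[...,::-1].copy()
for z in (.008,.018,.028): 
  q=(proj(f,np.r_[r.state()['tool_pos'][:2],z])-R[:2]+.5)*12;cv2.circle(im,tuple(q.astype(int).tolist()),3,(0,0,255),-1)
cv2.imwrite('pics/z6.png',im)
E
```

```text
tool_pos: [0.6655, 0.0815, -0.0092]
force: [-0.2, 0.1, -0.3]
tool_pos: [0.6654, 0.0815, -0.0102]
force: [0.2, -0.2, 0.9]
```

View pics/z6.png

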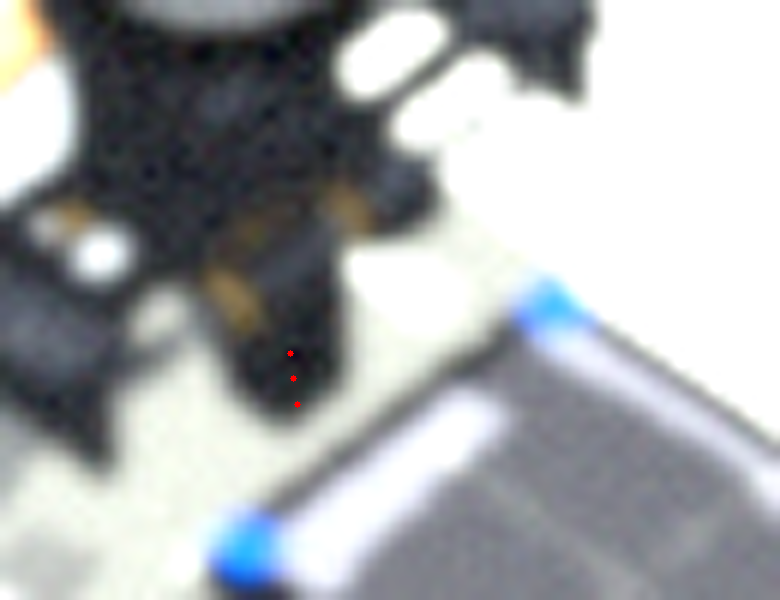

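Now the tip is visually down near the tray. Reported z is about 19 mm below the true tip, and xy agrees. I'll raise 4 mm (tip about 5 mm above the board) and approach.

```bash
python3 -m pendant '[[0,0,0.004,0,0,0],[-0.004,0.0008,0,0,0,0],[-0.004,0.0008,0,0,0,0],[0,0,0,0,0,0]]' | egrep 'pos|force'; for i in 1 2 3 ; do python3 -m pendant '[[-0.0015,0.0003,0,0,0,0],[-0.0015,0.0003,0,0,0,0],[0,0,0,0,0,0]]' | egrep 'pos|force'; done; python3 chk.py
```

```text
tool_pos: [0.6567, 0.0833, -0.0062]
force: [0.1, -0.6, -0.1]
tool_pos: [0.6543, 0.0838, -0.0061]
force: [0.1, 0.7, 0.1]
tool_pos: [0.6512, 0.0843, -0.0062]
force: [-0.5, 1.1, 0.0]
tool_pos: [0.6483, 0.0849, -0.0061]
force: [-0.2, 0.3, 0.4]
side [ 0.5479  0.1006 -0.1942] 4 0.0019 rel -0.3266 {'pin': [-52.3, 131.8], 'push': [76.5, -49.0], 'rail': [118.2, 74.1], 'mm': [-94.0, 8.7]}
11.7 F [-0.  -0.1  0.3] tcp [ 0.6484  0.0849 -0.0061] tray [109.7  12.5]
```

```bash
for i in 1 2 3 ; do python3 -m pendant '[[-0.0015,0.0003,0,0,0,0],[-0.0015,0.0003,0,0,0,0]]' | egrep 'pos|force'; done; python3 chk.py
```

```text
tool_pos: [0.6461, 0.0853, -0.0059]
force: [2.7, -1.6, -1.4]
tool_pos: [0.6429, 0.086, -0.0059]
force: [3.9, -1.0, -2.2]
tool_pos: [0.6397, 0.0867, -0.0059]
force: [3.3, -0.5, -0.8]
side [ 0.5405  0.1024 -0.1964] 4 0.0017 rel -0.3288 {'pin': [-59.1, 134.7], 'push': [69.3, -46.5], 'rail': [111.2, 76.6], 'mm': [-101.1, 11.7]}
12.35 F [ 2.3 -0.8 -1. ] tcp [ 0.6394  0.0867 -0.006 ] tray [101.1  15.5]
```

```bash
python3 -m pendant '[[-0.0015,0.0003,0,0,0,0],[-0.0015,0.0003,0,0,0,0],[-0.0015,0.0003,0,0,0,0],[-0.0015,0.0003,0,0,0,0],[-0.0015,0.0003,0,0,0,0]]' | egrep 'pos|force'; for i in 1 2 ; do python3 -m pendant '[[-0.001,0.0002,0,0,0,0]]' | egrep 'pos|force'; done; python3 chk.py
```

```text
tool_pos: [0.6321, 0.0882, -0.0059]
force: [3.0, -0.5, -1.3]
tool_pos: [0.631, 0.0884, -0.006]
force: [3.1, -1.0, 0.3]
tool_pos: [0.6301, 0.0886, -0.0059]
force: [4.4, -1.2, 0.5]
side [ 0.5312  0.1042 -0.1948] 4 0.0012 rel -0.3272 {'pin': [-68.3, 137.6], 'push': [60.4, -43.4], 'rail': [102.2, 79.7], 'mm': [-110.1, 14.5]}
13.1 F [ 3.7 -0.2  0.3] tcp [ 0.6299  0.0886 -0.006 ] tray [91.9 18.6]
```

```bash
for i in 1 2 3 4 ; do python3 -m pendant '[[-0.001,0.0002,0,0,0,0]]' | egrep 'pos|force'; done; python3 chk.py
```

```text
tool_pos: [0.6292, 0.0887, -0.006]
force: [3.4, 0.1, -1.3]
tool_pos: [0.6282, 0.0889, -0.006]
force: [3.9, -1.0, 0.2]
tool_pos: [0.6271, 0.0891, -0.006]
force: [4.0, -1.3, 0.6]
tool_pos: [0.6261, 0.0894, -0.006]
force: [3.7, -0.8, 0.7]
side [ 0.5276  0.1048 -0.1961] 4 0.0019 rel -0.3285 {'pin': [-71.7, 138.7], 'push': [56.8, -42.4], 'rail': [98.7, 80.6], 'mm': [-113.6, 15.7]}
13.55 F [ 3.6 -0.4  0.3] tcp [ 0.6259  0.0894 -0.006 ] tray [88.1 20. ]
```

```bash
for i in 1 2 3 ; do python3 -m pendant '[[-0.001,0.0002,0,0,0,0]]' | egrep 'pos|force'; done; python3 look.py 7; python3 chk.py
```

```text
tool_pos: [0.6252, 0.0895, -0.006]
force: [3.1, -0.4, 0.8]
tool_pos: [0.6249, 0.0894, -0.0059]
force: [8.0, -2.3, -1.8]
tool_pos: [0.6248, 0.0892, -0.0056]
force: [10.1, -4.4, -3.2]
side [ 0.5263  0.1048 -0.2018] 4 0.0017 rel -0.3342 {'pin': [-72.4, 139.3], 'push': [55.0, -42.5], 'rail': [97.6, 80.3], 'mm': [-115.1, 16.5]}
14.0 F [ 7.4 -4.  -2. ] tcp [ 0.6247  0.0891 -0.0056] tray [86.8 19.8]
```

View pics/v7.png

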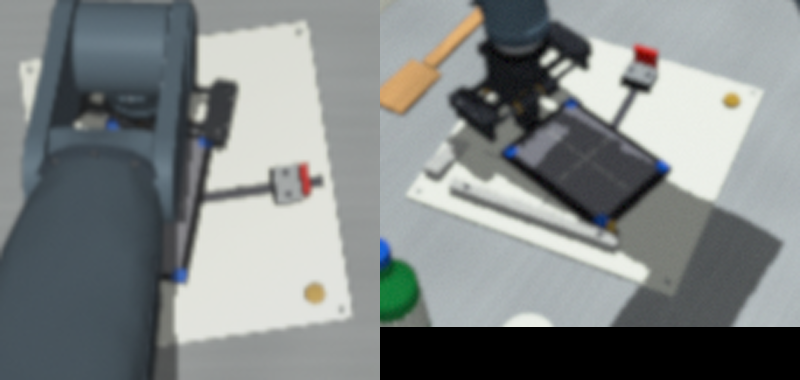

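Bearing on the pin is confirmed: force jumped to about 10 N and the angle is 0.33 rad. I'll back off, lift, turn to tray alignment and go to the push-corner side.

```bash
python3 -m pendant '[[0.005,-0.001,0,0,0,0],[0.007,-0.001,0,0,0,0],[0,0,0.03,0,0,0],[0,0,0.03,0,0,0],[-0.0085,-0.024,0,0,0,0.082],[-0.0085,-0.024,0,0,0,0.082],[-0.0085,-0.024,0,0,0,0.082],[-0.0085,-0.024,0,0,0,0.082],[0,0,0,0,0,0]]'; python3 look.py 8; python3 chk.py st "(.527,.103,-.2)"
```

```text
clock: 14.9
tool_pos: [0.5995, -0.0101, 0.0533]
orientation: [0.001, 0.751, -0.66, -0.001]
force: [-0.2, 0.2, 0.1]
width: 0.005
side [ 0.5263  0.1053 -0.2028] 4 0.0014 rel -0.3352 {'pin': [-72.3, 139.8], 'push': [55.0, -42.2], 'rail': [97.7, 80.6], 'mm': [-115.0, 17.1]}
top [ 0.526   0.1033 -0.2067] 2 0.0002 rel -0.3391 {'pin': [-72.5, 138.1], 'push': [54.0, -44.3], 'rail': [97.3, 78.3], 'mm': [-115.7, 15.5]}
15.1 F [-0.   1.3 -0.6] tcp [ 0.601  -0.0071  0.0537] tray [ 50.6 -72.4]
```

View pics/v8.png

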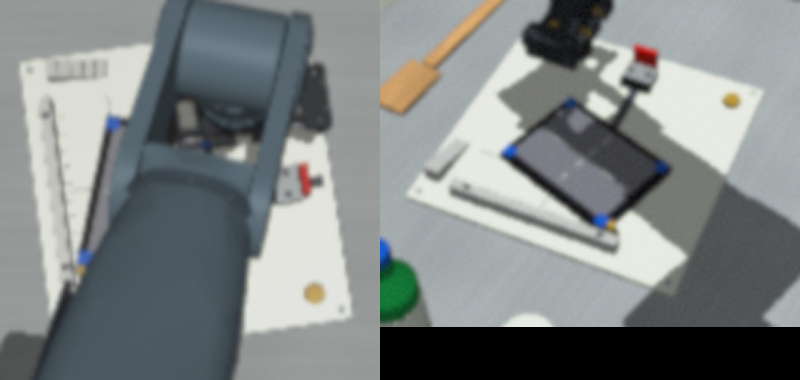

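The side view shows the panel still at the pin, with marks at (600,222) and (612,228). The tool is beyond the push-corner side at (565,40). I'll shift a little towards −x, descend, and push along tray +y.

```bash
python3 -m pendant '[[-0.008,-0.003,-0.02,0,0,0],[0,0,-0.02,0,0,0],[0,0,-0.0197,0,0,0],[0,0,0,0,0,0],[0,0,0,0,0,0]]'; python3 -m pendant '[[-0.0005,0.004,0,0,0,0],[-0.0005,0.004,0,0,0,0],[0,0,0,0,0,0]]'; python3 chk.py st "(.527,.103,-.2)"
```

```text
clock: 15.6
tool_pos: [0.593, -0.0101, -0.0059]
orientation: [0.0, 0.752, -0.659, -0.0]
force: [0.1, -0.1, -0.9]
width: 0.0
clock: 15.9
tool_pos: [0.5925, -0.0023, -0.0049]
orientation: [-0.0, 0.752, -0.66, 0.001]
force: [-0.0, -0.1, -0.1]
width: 0.006
side [ 0.5261  0.1055 -0.2014] 3 0.0018 rel -0.3338 {'pin': [-72.6, 140.0], 'push': [54.9, -41.8], 'rail': [97.5, 81.0], 'mm': [-115.1, 17.2]}
top [ 0.5259  0.1028 -0.2007] 2 0.0001 rel -0.3331 {'pin': [-73.1, 137.3], 'push': [54.5, -44.4], 'rail': [97.0, 78.4], 'mm': [-115.6, 14.4]}
16.0 F [ 0.1 -0.8  0.3] tcp [ 0.5924 -0.0028 -0.0052] tray [ 42.6 -67. ]
```

```bash
for i in 1 2 3 4; do python3 -m pendant '[[-0.0002,0.0015,0,0,0,0],[-0.0002,0.0015,0,0,0,0],[-0.0002,0.0015,0,0,0,0]]'| egrep 'pos|force'; done; python3 chk.py st "(.527,.103,-.2)"
```

```text
tool_pos: [0.5914, 0.0015, -0.0058]
force: [0.3, 0.1, -0.3]
tool_pos: [0.5908, 0.0061, -0.0058]
force: [-0.6, -1.0, -1.0]
tool_pos: [0.5912, 0.0097, -0.0054]
force: [2.8, -4.2, -1.5]
tool_pos: [0.5913, 0.0138, -0.005]
force: [2.8, -6.1, -0.2]
side [ 0.5287  0.1085 -0.1624] 3 0.0017 rel -0.2948 {'pin': [-73.1, 140.0], 'push': [61.4, -36.7], 'rail': [99.2, 87.7], 'mm': [-110.8, 15.6]}
top [0.5364 0.0914 0.    ] 1 0.0 rel -0.1324 {'pin': [-81.1, 110.1], 'push': [80.2, -42.5], 'rail': [97.4, 86.3], 'mm': [-98.2, -18.8]}
17.3 F [ 3.  -4.1  0.2] tcp [ 0.5912  0.014  -0.005 ] tray [ 43.7 -50.2]
```

Rotation about the pin corner is working: the corner is steady and the force on the tool is (+3,−4) N. I'll continue.

```bash
for i in 1 2 3 4 5; do python3 -m pendant '[[-0.0002,0.0015,0,0,0,0],[-0.0002,0.0015,0,0,0,0],[-0.0002,0.0015,0,0,0,0]]'| egrep 'pos|force'; done; python3 chk.py s "(.53,.112,-.12)"
```

```text
tool_pos: [0.5911, 0.018, -0.0048]
force: [4.3, -6.7, -0.8]
tool_pos: [0.5909, 0.0224, -0.0046]
force: [4.9, -7.6, 0.1]
tool_pos: [0.5906, 0.0267, -0.0045]
force: [4.9, -7.9, -0.2]
tool_pos: [0.5903, 0.0311, -0.0043]
force: [5.8, -8.4, -0.8]
tool_pos: [0.59, 0.0355, -0.0042]
force: [6.2, -7.9, -0.1]
side [ 0.5368  0.1192 -0.0312] 3 0.0015 rel -0.1636 {'pin': [-74.6, 140.0], 'push': [81.8, -17.6], 'rail': [103.0, 110.7], 'mm': [-95.8, 11.8]}
18.85 F [ 6.3 -7.9  0.5] tcp [ 0.59    0.0357 -0.0042] tray [ 45.3 -28.5]
```

```bash
for i in 1 2 3 ; do python3 -m pendant '[[-0.0001,0.0012,0,0,0,0],[-0.0001,0.0012,0,0,0,0],[-0.0001,0.0012,0,0,0,0]]'| egrep 'pos|force'; done; python3 chk.py s "(.535,.122,.02)"
```

```text
tool_pos: [0.59, 0.039, -0.0041]
force: [7.2, -8.3, -0.1]
tool_pos: [0.59, 0.0425, -0.004]
force: [7.6, -8.9, -0.0]
tool_pos: [0.59, 0.046, -0.0038]
force: [8.2, -9.0, -0.5]
side [0.5406 0.1256 0.0431] 3 0.0014 rel -0.0893 {'pin': [-75.6, 139.8], 'push': [92.1, -5.7], 'rail': [103.7, 123.8], 'mm': [-87.2, 10.3]}
19.8 F [ 7.9 -8.1 -0.1] tcp [ 0.5899  0.0463 -0.0039] tray [ 46.6 -18.1]
```

```bash
for i in 1 2 3 ; do python3 -m pendant '[[0,0.0008,0,0,0,0],[0,0.0008,0,0,0,0],[0,0.0008,0,0,0,0]]'| egrep 'pos|force'; done; python3 chk.py s "(.54,.126,.07)"
```

```text
tool_pos: [0.5902, 0.0484, -0.0038]
force: [10.0, -9.6, -0.1]
tool_pos: [0.5902, 0.0508, -0.0038]
force: [7.6, -9.2, -0.2]
tool_pos: [0.5904, 0.0532, -0.0037]
force: [8.9, -9.0, -0.6]
side [0.5418 0.1309 0.0753] 3 0.0011 rel -0.0571 {'pin': [-76.0, 142.2], 'push': [96.3, 2.1], 'rail': [103.7, 131.9], 'mm': [-83.5, 12.4]}
20.75 F [ 9.  -8.9 -0.4] tcp [ 0.5903  0.0533 -0.0037] tray [ 48.  -11.1]
```

```bash
for i in 1 2 3 ; do python3 -m pendant '[[0,0.0006,0,0,0,0],[0,0.0006,0,0,0,0]]'| egrep 'pos|force'; done; python3 chk.py s "(.54,.128,.11)"; for i in 1 2 ; do python3 -m pendant '[[0,0.0006,0,0,0,0],[0,0.0006,0,0,0,0]]'| egrep 'pos|force'; done; python3 chk.py s "(.54,.128,.11)"
```

```text
tool_pos: [0.5903, 0.0544, -0.0037]
force: [9.4, -9.6, -0.7]
tool_pos: [0.5904, 0.0556, -0.0037]
force: [9.2, -8.9, -0.2]
tool_pos: [0.5906, 0.0567, -0.0036]
force: [9.4, -9.4, 0.1]
side [0.5423 0.1329 0.0869] 3 0.0014 rel -0.0455 {'pin': [-76.0, 143.2], 'push': [97.9, 5.1], 'rail': [103.8, 135.0], 'mm': [-81.9, 13.3]}
21.4 F [10.3 -8.9 -1.1] tcp [ 0.5906  0.0568 -0.0036] tray [48.7 -7.7]
tool_pos: [0.5907, 0.0578, -0.0036]
force: [8.9, -9.0, 0.1]
tool_pos: [0.5909, 0.0591, -0.0035]
force: [9.9, -9.0, -0.2]
side [0.5433 0.1339 0.0994] 3 0.0013 rel -0.033 {'pin': [-75.8, 142.9], 'push': [99.8, 7.0], 'rail': [104.1, 136.9], 'mm': [-80.1, 12.9]}
21.85 F [10.8 -9.  -0.6] tcp [ 0.5909  0.0591 -0.0035] tray [49.3 -5.5]
```

```bash
for i in 1 2 3 ; do python3 -m pendant '[[0,0.0006,0,0,0,0],[0,0.0006,0,0,0,0]]'| egrep 'pos|force'; done; python3 chk.py s "(.54,.13,.12)"; for i in 1 2 ; do python3 -m pendant '[[0,0.0005,0,0,0,0]]'| egrep 'pos|force'; done; python3 chk.py s "(.54,.128,.11)"
```

```text
tool_pos: [0.5911, 0.0601, -0.0034]
force: [10.6, -9.8, -0.1]
tool_pos: [0.5912, 0.0613, -0.0034]
force: [10.9, -10.9, -1.0]
tool_pos: [0.5914, 0.0624, -0.0033]
force: [11.8, -10.3, -1.8]
side [0.5444 0.1353 0.117 ] 3 0.0014 rel -0.0154 {'pin': [-75.7, 142.6], 'push': [102.3, 9.8], 'rail': [104.3, 139.8], 'mm': [-77.7, 12.6]}
22.5 F [ 10.8 -10.    0.4] tcp [ 0.5914  0.0625 -0.0033] tray [50.2 -2.2]
tool_pos: [0.5915, 0.0629, -0.0033]
force: [11.6, -10.8, -0.7]
tool_pos: [0.5916, 0.0633, -0.0032]
force: [11.5, -10.8, -1.5]
side [0.5447 0.1357 0.1202] 3 0.0017 rel -0.0122 {'pin': [-75.6, 142.6], 'push': [102.8, 10.5], 'rail': [104.4, 140.4], 'mm': [-77.1, 12.6]}
22.75 F [ 12.1 -10.5  -1.1] tcp [ 0.5917  0.0634 -0.0032] tray [50.6 -1.3]
```

```bash
for i in 1 2 3 ; do python3 -m pendant '[[0.0007,0.0005,0,0,0,0]]'| egrep 'pos|force'; done; python3 chk.py s "(.54,.13,.12)"; for i in 1 2 ; do python3 -m pendant '[[0.0003,0.0006,0,0,0,0]]'| egrep 'pos|force'; done; python3 chk.py s "(.54,.128,.11)"
```

```text
tool_pos: [0.592, 0.0637, -0.0033]
force: [10.2, -11.3, -0.7]
tool_pos: [0.5921, 0.0638, -0.0034]
force: [7.4, -14.5, 2.2]
tool_pos: [0.5922, 0.0638, -0.0034]
force: [4.8, -16.6, 5.6]
side [0.5448 0.1359 0.1212] 3 0.0018 rel -0.0112 {'pin': [-75.5, 142.7], 'push': [103.0, 10.7], 'rail': [104.5, 140.7], 'mm': [-77.0, 12.7]}
23.1 F [  6.6 -16.    4.7] tcp [ 0.5922  0.0638 -0.0034] tray [51.2 -1. ]
tool_pos: [0.5922, 0.0639, -0.0034]
force: [3.4, -19.7, 4.8]
tool_pos: [0.5922, 0.064, -0.0034]
force: [3.4, -22.4, 6.2]
side [0.5449 0.1357 0.1215] 3 0.0016 rel -0.0109 {'pin': [-75.5, 142.6], 'push': [103.1, 10.6], 'rail': [104.5, 140.6], 'mm': [-76.9, 12.6]}
23.35 F [  3.3 -19.8   4.3] tcp [ 0.5922  0.0639 -0.0034] tray [51.3 -0.9]
```

It is hard against the rail at about 22 N, so I'll ease off at once and hold at 8–12 N.

```bash
python3 -m pendant '[[0,-0.0015,0,0,0,0]]'| egrep 'pos|force|clock'; python3 -m pendant '[[0,0,0,0,0,0],[0,0,0,0,0,0],[0,0,0,0,0,0],[0,0,0,0,0,0]]'| egrep 'pos|force'; python3 chk.py s "(.54,.128,.11)"
```

```text
clock: 23.45
tool_pos: [0.5922, 0.0636, -0.0034]
force: [5.3, -10.6, 4.3]
tool_pos: [0.5922, 0.0638, -0.0034]
force: [3.3, -14.9, 4.2]
side [0.5449 0.1359 0.1218] 3 0.0018 rel -0.0106 {'pin': [-75.4, 142.7], 'push': [103.2, 10.7], 'rail': [104.5, 140.7], 'mm': [-76.8, 12.7]}
23.9 F [  3.4 -14.    4.6] tcp [ 0.5922  0.0638 -0.0034] tray [51.2 -1. ]
```

```bash
python3 -m pendant '[[0.0005,-0.003,0,0,0,0],[0.001,-0.008,0,0,0,0],[0.0,-0.015,0,0,0,0],[0.004,-0.03,0.02,0,0,0],[0.005,-0.04,0.03,0,0,0],[0.005,-0.04,0.03,0,0,0],[0,-0.04,0.03,0,0,0],[0,0,0,0,0,0]]'; python3 look.py 9; python3 chk.py st "(.544,.134,.13)"
```

```text
clock: 24.7
tool_pos: [0.6066, -0.1148, 0.1088]
orientation: [-0.001, 0.75, -0.662, 0.004]
force: [1.4, 0.4, 0.1]
width: 0.004
side [0.545  0.1364 0.1294] 4 0.0017 rel -0.003 {'pin': [-75.8, 142.5], 'push': [103.8, 12.0], 'rail': [104.2, 142.0], 'mm': [-76.2, 12.5]}
top [0.5446 0.1358 0.1355] 4 0.0015 rel 0.0031 {'pin': [-76.7, 141.4], 'push': [103.7, 12.0], 'rail': [103.3, 142.0], 'mm': [-76.3, 11.4]}
24.9 F [ 0.4  0.3 -0.4] tcp [ 0.6024 -0.1073  0.1023] tray [  38.8 -171.9]
```

View pics/v9.png

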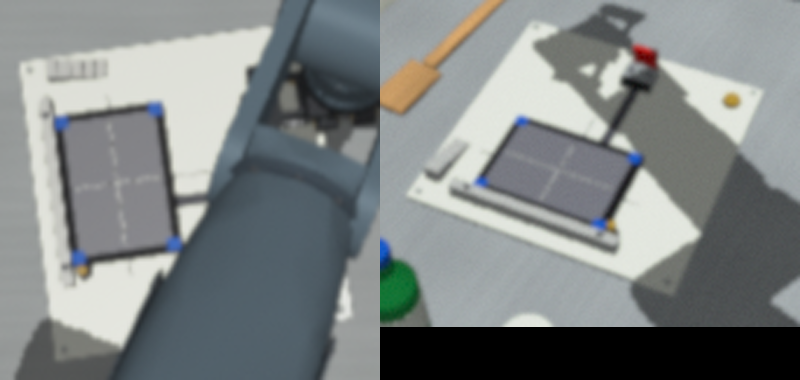

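The panel lies flush along the rail in both views: relative angle ±0.003 rad, with the marks square and the pin touching at (612,228). Next I'll measure the red tab.

```bash
python3 - <<'E'
from fit import *
for n in('top0','side0','side9'):
    f=pickle.load(open(n+'.pkl','rb'));im=f['color'].astype(int)
    m=((im[...,0]-np.maximum(im[...,1],im[...,2]))>(50)).astype(np.uint8); 
    k,l,st,c=cv2.connectedComponentsWithStats(m)
    for i in range(1,k):
        if st[i,4]<8 : continue
        if not(220<c[i][0]<300 and 150<c[i][1]<210):continue
        vv,uu=np.where(l==i);print(n,c[i],st[i])
        for z in(.03,.04,.053): print(z,(w2t(*atz(f,c[i][0],c[i][1],z)[:2])*1000).round(1))
        P=dep(f,uu.astype(float),vv.astype(float)); print('dep',np.c_[w2t(P[:,0],P[:,1]).T*1000,P[:,2]*1000].round()[::3].astype(int).tolist())
E
```

```text
top0 [268.96153846 180.80769231] [268 176   3  11  26]
0.03 [ -14.1 -141.3]
0.04 [ -15.6 -140.7]
0.053 [ -17.4 -140. ]
dep [[-2, -139, 60], [-5, -142, 58], [-10, -138, 49], [-14, -137, 53], [-18, -137, 53], [-21, -136, 57], [-23, -136, 45], [-28, -139, 51], [-32, -141, 55]]
side0 [263.45454545 172.70909091] [259 169  10   8  55]
0.03 [ -10.2 -151.8]
0.04 [ -13.9 -142.4]
0.053 [ -18.6 -130.2]
dep [[-3, -140, 55], [-4, -137, 53], [-13, -141, 53], [-7, -130, 56], [-15, -136, 54], [-25, -136, 58], [-9, -134, 49], [-19, -134, 53], [-28, -137, 53], [-9, -133, 45], [-19, -134, 48], [-28, -137, 50], [-8, -135, 38], [-19, -135, 43], [-29, -136, 46], [-17, -132, 40], [-27, -132, 44], [-19, -135, 34], [-29, -135, 38]]
side9 [263.06779661 172.88135593] [258 169  10   9  59]
0.03 [  -9.4 -150.5]
0.04 [ -13.  -141.2]
0.053 [ -17.8 -129. ]
dep [[0, -138, 55], [2, -134, 54], [-7, -138, 53], [-16, -142, 53], [-8, -135, 53], [-18, -137, 54], [-2, -134, 46], [-13, -132, 52], [-22, -135, 53], [-5, -135, 41], [-15, -136, 45], [-25, -135, 50], [-8, -135, 38], [-20, -133, 45], [-29, -136, 46], [-12, -135, 36], [-22, -136, 39], [-16, -133, 35], [-27, -133, 39], [-25, -137, 30]]
```

```bash
python3 -m pendant '[[-0.0175,-0.005,0,0,0,0],[-0.0175,-0.005,0,0,0,0],[-0.0175,-0.005,0,0,0,0],[0,0,-0.03,0,0,0],[0,0,-0.03,0,0,0],[0,0,-0.03,0,0,0],[0,0,0,0,0,0],[0,0,0,0,0,0]]'; python3 look.py 10; python3 chk.py s "(.544,.134,.13)"
```

```text
clock: 25.7
tool_pos: [0.5502, -0.1218, 0.0128]
orientation: [0.0, 0.752, -0.659, -0.002]
force: [-1.1, -0.1, 0.5]
width: 0.004
side [0.5451 0.1367 0.1289] 4 0.0019 rel -0.0035 {'pin': [-75.6, 142.8], 'push': [104.0, 12.2], 'rail': [104.4, 142.2], 'mm': [-76.0, 12.8]}
25.85 F [ 0.6 -0.1 -0.3] tcp [ 0.5525 -0.1234  0.0154] tray [ -12.8 -181.2]
```

View pics/v10.png

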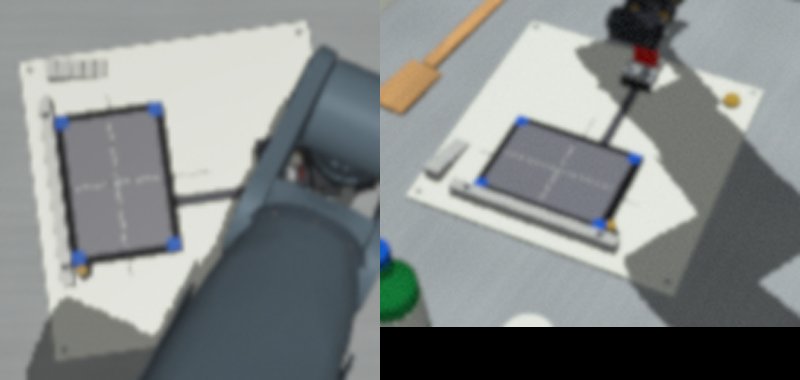

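The tool is behind the red tab, at (645,57) in the side view, and centred on it. Pushing along tray +y.

```bash
python3 -m pendant '[[0,0,-0.004,0,0,0],[-0.0013,0.006,0,0,0,0],[-0.001,0.005,0,0,0,0],[-0.0003,0.002,0,0,0,0],[0,0,0,0,0,0]]'| egrep 'pos|force'; for i in 1 2 3; do python3 -m pendant '[[-0.0003,0.002,0,0,0,0],[-0.0003,0.002,0,0,0,0],[-0.0003,0.002,0,0,0,0]]'| egrep 'pos|force'; done; python3 chk.py s "(.544,.134,.13)"
```

```text
tool_pos: [0.5487, -0.1098, 0.01]
force: [-0.4, -0.3, -0.1]
tool_pos: [0.5478, -0.1043, 0.0099]
force: [0.2, -0.7, 0.3]
tool_pos: [0.5471, -0.0989, 0.01]
force: [0.7, -4.3, -0.8]
tool_pos: [0.5462, -0.0924, 0.01]
force: [2.2, -4.4, -2.1]
side [0.5451 0.1368 0.1289] 4 0.0018 rel -0.0035 {'pin': [-75.6, 142.9], 'push': [103.9, 12.2], 'rail': [104.4, 142.2], 'mm': [-76.1, 12.9]}
27.3 F [ 1.6 -3.2 -2.1] tcp [ 0.5461 -0.092   0.0099] tray [ -15.  -149.3]
```

Tab engaged, with about 4 N of sliding friction. Continuing.

```bash
python3 -m pendant '[[-0.0006,0.004,0,0,0,0],[-0.0006,0.004,0,0,0,0],[-0.0006,0.004,0,0,0,0],[-0.0006,0.004,0,0,0,0],[-0.0006,0.004,0,0,0,0],[-0.0006,0.004,0,0,0,0],[-0.0006,0.004,0,0,0,0],[-0.0006,0.004,0,0,0,0],[-0.0006,0.004,0,0,0,0]]'| egrep 'pos|force';python3 -m pendant '[[-0.0006,0.004,0,0,0,0],[-0.0006,0.004,0,0,0,0],[-0.0006,0.004,0,0,0,0],[-0.0006,0.004,0,0,0,0],[-0.0006,0.004,0,0,0,0],[-0.0006,0.004,0,0,0,0],[-0.0006,0.004,0,0,0,0],[-0.0006,0.004,0,0,0,0],[-0.0006,0.004,0,0,0,0]]'| egrep 'pos|force'; python3 chk.py s "(.544,.134,.13)"; python3 look.py 11
```

```text
tool_pos: [0.5411, -0.056, 0.0101]
force: [3.5, -4.1, -1.5]
tool_pos: [0.536, -0.0201, 0.0103]
force: [3.8, -4.4, -1.8]
side [0.5452 0.1366 0.1304] 4 0.0015 rel -0.002 {'pin': [-75.6, 142.5], 'push': [104.1, 12.2], 'rail': [104.4, 142.2], 'mm': [-75.9, 12.5]}
29.15 F [ 3.8 -3.1 -0.7] tcp [ 0.5358 -0.0195  0.0103] tray [-15.7 -76. ]
```

View pics/v11.png

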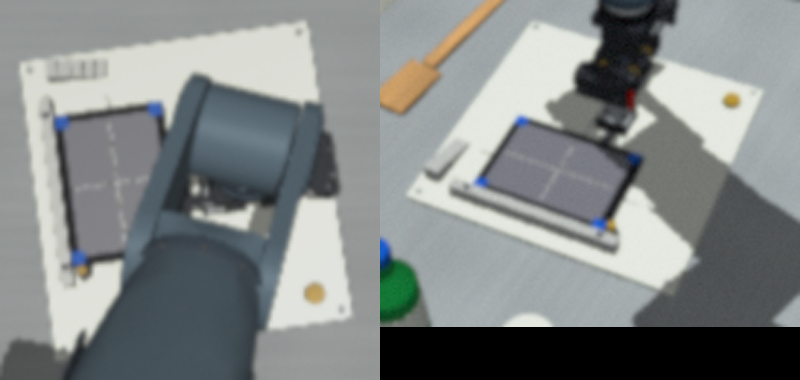

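The jaw is about 25–30 mm short of the panel, at (612,125) in the side view. Slower now.

```bash
for i in 1 2 3; do python3 -m pendant '[[-0.0003,0.002,0,0,0,0],[-0.0003,0.002,0,0,0,0],[-0.0003,0.002,0,0,0,0]]'| egrep 'pos|force'; done; for i in 1 2 3; do python3 -m pendant '[[-0.0001,0.001,0,0,0,0],[-0.0001,0.001,0,0,0,0]]'| egrep 'pos|force'; done;  python3 chk.py s "(.544,.134,.13)"
```

```text
tool_pos: [0.5346, -0.0145, 0.0102]
force: [2.1, -3.5, 0.9]
tool_pos: [0.5337, -0.0083, 0.0101]
force: [1.6, -3.7, 2.4]
tool_pos: [0.5329, -0.0022, 0.0101]
force: [2.0, -4.2, 2.9]
tool_pos: [0.5326, -0.0002, 0.0101]
force: [2.9, -3.8, 3.0]
tool_pos: [0.5322, 0.0017, 0.01]
force: [2.7, -3.6, 3.6]
tool_pos: [0.5319, 0.0037, 0.0099]
force: [3.5, -3.7, 4.0]
side [0.5452 0.1366 0.1297] 4 0.0016 rel -0.0027 {'pin': [-75.6, 142.6], 'push': [104.1, 12.1], 'rail': [104.4, 142.1], 'mm': [-75.9, 12.6]}
30.8 F [ 2.6 -4.6  4.2] tcp [0.5318 0.0039 0.0099] tray [-16.5 -52.4]
```

```bash
for i in 1 2 3 4 5 6 7 8; do python3 -m pendant '[[-0.0001,0.0006,0,0,0,0]]'| egrep 'pos|force'; done
```

```text
tool_pos: [0.5318, 0.0043, 0.0099]
force: [3.3, -4.6, 4.0]
tool_pos: [0.5317, 0.0049, 0.0099]
force: [2.5, -4.3, 4.0]
tool_pos: [0.5316, 0.0055, 0.0099]
force: [3.0, -4.2, 2.2]
tool_pos: [0.5315, 0.0061, 0.0099]
force: [3.2, -4.0, 3.4]
tool_pos: [0.5315, 0.0067, 0.0099]
force: [3.1, -3.9, 3.3]
tool_pos: [0.5314, 0.0073, 0.0099]
force: [2.6, -3.6, 2.5]
tool_pos: [0.5313, 0.0079, 0.0099]
force: [3.5, -3.7, 2.8]
tool_pos: [0.5312, 0.0085, 0.0099]
force: [3.6, -4.4, 2.2]
```

```bash
for i in 1 2 3 4 5 6 ; do python3 -m pendant '[[-0.0001,0.0005,0,0,0,0]]'| egrep 'pos|force'; done; python3 look.py 12
```

```text
tool_pos: [0.5311, 0.009, 0.0099]
force: [3.6, -3.7, 2.0]
tool_pos: [0.5311, 0.0094, 0.0099]
force: [3.8, -5.8, 1.8]
tool_pos: [0.5311, 0.0095, 0.01]
force: [4.3, -8.2, 1.4]
tool_pos: [0.5312, 0.0095, 0.01]
force: [4.2, -9.8, 2.4]
tool_pos: [0.5312, 0.0095, 0.01]
force: [3.9, -12.7, 1.4]
tool_pos: [0.5312, 0.0095, 0.0101]
force: [3.6, -13.2, 0.1]
```

View pics/v12.png

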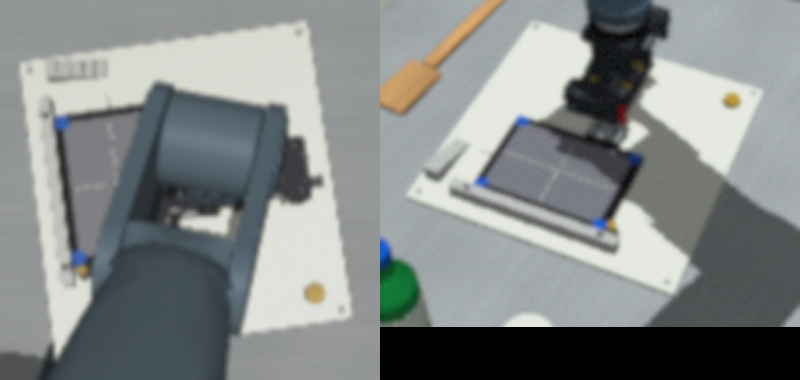

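The jaw meets the panel, with total force around 13 N and so about 9 N on the panel. I'll hold, then release straight back.

```bash
python3 -m pendant '[[0,0,0,0,0,0],[0,0,0,0,0,0],[0,0,0,0,0,0],[0,0,0,0,0,0],[0,0,0,0,0,0]]'| egrep 'pos|force'; python3 -m pendant '[[0.0002,-0.002,0,0,0,0],[0.0005,-0.004,0,0,0,0],[0.001,-0.01,0,0,0,0],[0.003,-0.02,0,0,0,0],[0.004,-0.03,0,0,0,0],[0,0,0.04,0,0,0],[0,0,0.04,0,0,0],[0,-0.03,0.04,0,0,0],[0,-0.045,0.04,0,0,0],[0,-0.045,0,0,0,0],[0,-0.045,0,0,0,0],[0,0,0,0,0,0]]';python3 -m pendant '[[0,-0.045,0,0,0,0],[0,-0.045,0,0,0,0],[0,-0.045,0,0,0,0],[0,0,0,0,0,0],[0,0,0,0,0,0]]'; python3 look.py 13; python3 chk.py st "(.544,.134,.13)"
```

```text
tool_pos: [0.5311, 0.0095, 0.01]
force: [4.1, -12.2, 0.5]
clock: 34.0
tool_pos: [0.5385, -0.2169, 0.1631]
orientation: [0.001, 0.75, -0.662, 0.0]
force: [-0.7, 0.3, 0.2]
width: 0.005
clock: 34.5
tool_pos: [0.5384, -0.3466, 0.1619]
orientation: [-0.0, 0.751, -0.66, -0.001]
force: [-0.1, 0.2, 0.3]
width: 0.011
side [0.5451 0.1367 0.1287] 4 0.0019 rel -0.0037 {'pin': [-75.6, 142.8], 'push': [104.0, 12.2], 'rail': [104.4, 142.2], 'mm': [-76.0, 12.8]}
top [0.5447 0.1361 0.1343] 4 0.0009 rel 0.0019 {'pin': [-76.5, 141.8], 'push': [103.8, 12.1], 'rail': [103.5, 142.1], 'mm': [-76.2, 11.8]}
34.7 F [ 0.1 -0.1  0.9] tcp [ 0.5394 -0.345   0.1629] tray [ -55.1 -399.2]
```

View pics/v13.png

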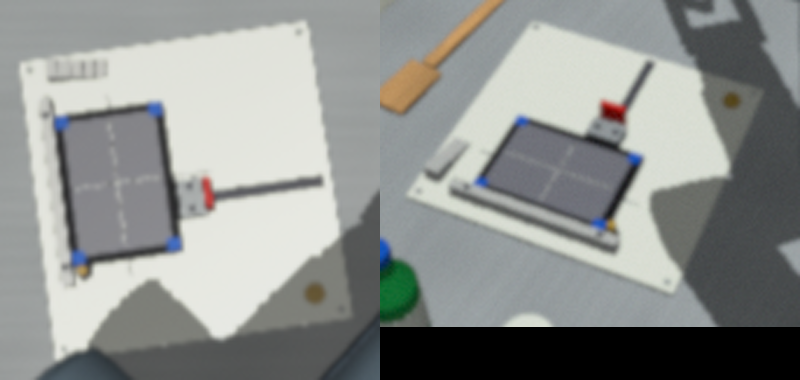

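The panel is flush on the rail, touching the pin, with the jaw against its other long side at (180,197) in the top view. The wedge and disc are undisturbed and the robot is clear. Handing in.

```bash
python3 -c "
from station import r
print(r.job_done())"
```

```text
the job is handed in; nothing more can be done
None
```

The panel is seated in its corner and held by the clamp, and I handed the job in at about 35 s of the 72 s allowed. `job_done()` gave no verdict.

**What I did**
- **To the pin:** I slid the panel's corner up to the pin. The force jumped to about 10 N with the panel still 0.33 rad askew.
- **Turning:** I pushed near the opposite corner along the tray's +y direction until the long side met the rail.
- **Pressing home:** I held it there for 0.4 s at about 11–15 N.
- **Clamp:** I pushed the clamp up by its tab until the reading was about 13 N. Less the 4 N friction, about 9 N pressed on the panel. I then backed off clear.

**Last checks**
- **Angle:** The side camera showed the panel −0.004 rad from the tray and the top camera +0.002 rad (limit 0.015).
- **Seat:** Both ends of the long side read level with each other within 1 mm. They also read about 2 mm past the rail face, and the pin corner 1 mm past its seat, which is camera calibration offset.
- **Clamp and surroundings:** The jaw looked tight against the panel, though I did not measure that gap. The step wedge and scale disc looked unmoved, and the arm was well clear with no force reading.

**What went wrong or disagreed**
- **Tool height:** The reported tool height was about 19 mm below the real fingertips. My first approach therefore hovered over the panel without touching it, and I reset the working height by lowering the fingers until the camera showed them at the board.
- **Camera disagreement:** The two cameras differ by 2–3 mm in position.
- **Peak force:** The wrist reading peaked at about 23 N while I pressed the panel onto the rail. That is above the 6–12 N intended and close to the 25 N limit; I eased off at once.

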